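Find the 12 mm display board by pinching and stand it in the window stand

TASK

Three wooden display boards that look alike stand in the dark wooden rack, but only one of them is 12 mm thick (the others are 9 and 15 mm). Pinch them to feel which it is, and stand that one about in the middle of the metal window stand, its lower edge down on the ledge and leaning flat against the back as it did in the rack. Leave the other two standing in the rack, do not let a board drop, and do not disturb the things around the rack and stand.

Things in the scene. Friction and masses are not known exactly. Their poses are not given: they have to be found in the camera images.
- board_a: wooden board 72 mm wide, 120 mm tall; one of three alike but for thickness (9, 12, 15 mm; names do not tell which), 40 to 110 g. Starts in the rack, leaning 30 degrees, top towards the robot. Origin: middle of its back face (robot's side). x: forward and up, through the thickness to the front face; y: along the width; z: up the slope, top edge at +60 mm, lower edge at -60 mm
- board_b: wooden board 72 mm wide, 120 mm tall; one of three alike but for thickness (9, 12, 15 mm; names do not tell which), 40 to 110 g. Starts in the rack, leaning 30 degrees, top towards the robot. Origin: middle of its back face (robot's side). x: forward and up, through the thickness to the front face; y: along the width; z: up the slope, top edge at +60 mm, lower edge at -60 mm
- board_c: wooden board 72 mm wide, 120 mm tall; one of three alike but for thickness (9, 12, 15 mm; names do not tell which), 40 to 110 g. Starts in the rack, leaning 30 degrees, top towards the robot. Origin: middle of its back face (robot's side). x: forward and up, through the thickness to the front face; y: along the width; z: up the slope, top edge at +60 mm, lower edge at -60 mm
- rack_seat: dark wooden rack, 310 mm long in y, fixed, the boards in it about 100 mm apart. Origin: mid length, in the corner where ledge meets back, 50 mm up. x: out along the ledge, 30 degrees above level; z: up the back, leaning 30 degrees to the robot. Back 60 mm tall, 8 thick; ledge 30 deep, then a lip 10 high, 6 thick. A board stands with lower edge at z = 0, back face at x = 0
- stand_seat: aluminium window stand, 130 mm long in y, fixed, empty at the start. Origin: mid length, in the corner where ledge meets back, 50 mm up. x: out along the ledge, 30 degrees above level; z: up the back, leaning 30 degrees to the robot. Back 60 mm tall, 8 thick; ledge 30 deep, then a lip 10 high, 6 thick. A board stands with lower edge at z = 0, back face at x = 0
- tape_roll: bystander: cardboard tape core lying flat, 84 mm across, 48 mm tall, in front of the rack (on the side away from the robot). Origin: centre of its underside
- tube_short: bystander: black packing tube with a cardboard cap, upright, 54 mm across, 100 mm tall, in front of the rack. Origin: centre of its underside
- small_carton: bystander: closed carton 70 x 100 x 45 mm tall, in front of the stand. Origin: centre of its underside
- steel_weight: bystander: steel weight 50 x 35 x 25 mm tall, beside the stand. Origin: centre of its underside
Not all that is in view belongs to the job. Leave any green or pink look-alike of the board_a alone.

How it is judged:
On the way:
1. the 12 mm board is lifted out of the rack (((x of board_a_c0 in the frame of board_a between 0.0053 and 0.0067 m and z of board_a in the frame of rack_seat above 0.1 m and contact force between the fingers and board_a above 0.5 N) or (x of board_b_c0 in the frame of board_b between 0.0053 and 0.0067 m and z of board_b in the frame of rack_seat above 0.1 m and contact force between the fingers and board_b above 0.5 N) or (x of board_c_c0 in the frame of board_c between 0.0053 and 0.0067 m and z of board_c in the frame of rack_seat above 0.1 m and contact force between the fingers and board_c above 0.5 N))), for 0.2 s.
At the end, for the whole second after the job is handed in: The 12 mm board (centre _c0 6 mm from its back face) rests in the window stand: lower edge within 7 mm of the ledge, leaning with the back within 7 degrees, within 24 mm of the middle lengthwise. The 9 and 15 mm boards rest in the rack in the same way, anywhere along it (((x of board_a_c0 in the frame of board_a between 0.0053 and 0.0067 m and x of board_a in the frame of stand_seat between -0.006 and 0.021 m and y of board_a in the frame of stand_seat between -0.024 and 0.024 m and z of board_a in the frame of stand_seat between 0.053 and 0.067 m and angle between the x axis of board_a and the x axis of stand_seat, either way round below 0.12 rad and angle between the y axis of board_a and the y axis of stand_seat, either way round below 0.12 rad and linear speed of board_a below 0.02 m/s) or (x of board_b_c0 in the frame of board_b between 0.0053 and 0.0067 m and x of board_b in the frame of stand_seat between -0.006 and 0.021 m and y of board_b in the frame of stand_seat between -0.024 and 0.024 m and z of board_b in the frame of stand_seat between 0.053 and 0.067 m and angle between the x axis of board_b and the x axis of stand_seat, either way round below 0.12 rad and angle between the y axis of board_b and the y axis of stand_seat, either way round below 0.12 rad and linear speed of board_b below 0.02 m/s) or (x of board_c_c0 in the frame of board_c between 0.0053 and 0.0067 m and x of board_c in the frame of stand_seat between -0.006 and 0.021 m and y of board_c in the frame of stand_seat between -0.024 and 0.024 m and z of board_c in the frame of stand_seat between 0.053 and 0.067 m and angle between the x axis of board_c and the x axis of stand_seat, either way round below 0.12 rad and angle between the y axis of board_c and the y axis of stand_seat, either way round below 0.12 rad and linear speed of board_c below 0.02 m/s)) and (x of board_a_c0 in the frame of board_a between 0.0053 and 0.0067 m or (x of board_a in the frame of rack_seat between -0.006 and 0.021 m and y of board_a in the frame of rack_seat between -0.13 and 0.13 m and z of board_a in the frame of rack_seat between 0.053 and 0.067 m and angle between the x axis of board_a and the x axis of rack_seat, either way round below 0.12 rad and angle between the y axis of board_a and the y axis of rack_seat, either way round below 0.12 rad and linear speed of board_a below 0.02 m/s)) and (x of board_b_c0 in the frame of board_b between 0.0053 and 0.0067 m or (x of board_b in the frame of rack_seat between -0.006 and 0.021 m and y of board_b in the frame of rack_seat between -0.13 and 0.13 m and z of board_b in the frame of rack_seat between 0.053 and 0.067 m and angle between the x axis of board_b and the x axis of rack_seat, either way round below 0.12 rad and angle between the y axis of board_b and the y axis of rack_seat, either way round below 0.12 rad and linear speed of board_b below 0.02 m/s)) and (x of board_c_c0 in the frame of board_c between 0.0053 and 0.0067 m or (x of board_c in the frame of rack_seat between -0.006 and 0.021 m and y of board_c in the frame of rack_seat between -0.13 and 0.13 m and z of board_c in the frame of rack_seat between 0.053 and 0.067 m and angle between the x axis of board_c and the x axis of rack_seat, either way round below 0.12 rad and angle between the y axis of board_c and the y axis of rack_seat, either way round below 0.12 rad and linear speed of board_c below 0.02 m/s))); the robot touches nothing.
It fails at once if a board is dropped (it falls freely faster than 0.45 m/s, out of the fingers) ((linear speed of board_a above 0.45 m/s and contact force between the fingers and board_a below 0.1 N) or (linear speed of board_b above 0.45 m/s and contact force between the fingers and board_b below 0.1 N) or (linear speed of board_c above 0.45 m/s and contact force between the fingers and board_c below 0.1 N)).
It fails at once if the tape core, short tube, small carton or steel weight is pushed more than 30 mm (distance of any of tape_roll, tube_short, small_carton, steel_weight from where it was at the start of the episode above 0.03 m).
It also fails if it takes over 51 s, if anything falls off the work surface, if the arm or the gripper's body presses on something with over 40 N, if the wrist force passes 120 N, or if a joint passes its speed limit or range.

ROBOT

A 7-joint arm with a two-finger parallel gripper is mounted at the origin on the work surface. World frame = base frame: x ahead of the robot, y to its left, z up, the work surface at z = 0. Lengths are in m, angles in rad, forces in N, time in s.
With the tool pointing down it reaches from about 0.425 to 0.925 m from the base axis. Payload 6.8 kg.
Tool frame: the origin (TCP) lies midway between the tips of the shut fingers; the grasp point (between the pads) lies 19 mm behind it; z points along the fingers, y is the direction in which the jaws open and shut (so a half turn about z gives the same grasp; the last joint's range is limited). The gripper opens to 85 mm and grips with 20 to 120 N. Pads are 22 mm wide; open, the fingers measure 114 mm over their backs; the gripper's body (76 mm by 85 mm) begins 54 mm behind the grasp point. The pads swing forward as they close: fully open they stand 13 mm farther back than shut.
Start: joints at [1.197, 0.477, 0.022, 1.555, -0.011, 1.109, -0.083], TCP at [0.177, -0.651, 0.231] pointing down, gripper open.
Joint ranges: [-2.96, 2.96], [-0.34, 2.1], [-1.41, 1.46], [0.24, 2.44], [-1.37, 4.51], [0.17, 1.92], [-2.96, 2.96]. Speed limits (rad/s): [2.39, 2.39, 3.14, 3.14, 3.14, 3.14, 3.14].

INTERFACE

Orientations are given as a unit quaternion [w, x, y, z].
In Python, from station import * gives the robot as it stands. The module is installed in compiled form; this text tells all that it offers.
- The arm moves only by the tool jog_arm, never from a script. Its arguments are lists of equal length, an entry for each row: "dp": the shift along the tool's x, y, z in units of 25 mm (1.0 is 25 mm), a list of three; "angular": the turn, a rotation vector about the tool's x, y, z in units of 5 degrees (1.0 is 5 degrees), a list of three; "claw": the finger opening in mm, from 0 to 85.4. A call has exactly 5 rows; each row is the pose to reach, as a shift and turn from the pose commanded when the call began, along the tool's axes at that moment; what a row does not reach only later rows make up. A row lasts 1/10 s, in which the tool goes at most 50 mm and 8.59 degrees, less where a joint would pass 70% of its speed; a pose out of reach is approached as far as the arm can. A call with a gripper value outside its range is refused whole. The fingers move at their own pace and stop on an object; "grip_force" is the grip in N (left out, the last holds). Time passes only in rows, so rows that repeat a pose let the fingers close, or fill a call up. It gives the time, the measured TCP pose, the force and the opening at its end, in the units of the state.
- get_obs(): the state, without advancing time (a new reading comes with each control period).
- read_camera(name): name is "scene" or "top" or "wrist"; returns a dict with "pixels" (384x512x3 uint8, blue, green, red), "camera_matrix" (3x3 intrinsics, pixels), "k1" (the pictures are not rectified: a ray, as slopes to the right and down, at radius r is drawn at 1 + k1 r^2 times it, then the intrinsics apply), "rvec" (rotation vector, rad) and "tvec" (3), from world to camera coordinates, as OpenCV has them. Camera axes: x right, y down, z forward; pixel columns grow to the right and rows downward; lengths in m; the calibration is good to about 2 mm. A picture is of the moment at which its call begins. There is no depth.
- hand_in(): hands the job in, once; it reports no verdict.
The state is a dict: "t": time; "q": joint angles; "joint_vel": joint speeds; "joint_torque": joint torques, N m; "eef_pos": TCP position; "tool_rot": TCP orientation; "contact_force": force on the tool from outside, world axes, zero at the start; "torque": the same for the moment, N m; "gripper_width": opening from 0.0 (shut) to 1.0 (fully open).
Only numpy, scipy, OpenCV 4.12 (cv2) and the standard library are available. Lean on these libraries where they do the work, as an engineer would, in place of code of your own. Each camera call takes 0.05 s, during which the arm holds its last target.

## Working session

There is one attempt and no reset: what is moved stays moved. The work goes in short steps, Python scripts to look and compute and a tool call to move; the robot and the scene stay as the last step left them, time stands still between calls to the robot, and variables do not carry over. Pictures are saved under pics/ and viewed, and the job is handed in when it is done.

Besides the shell and the picture viewer there is one more tool, called after "Call:" as a command line: name --argument value ..., lists and objects as JSON in quotes. jog_arm: Moves the arm, as the interface text tells. Its arguments: {"type":"object","properties":{"dp":{"type":"array","items":{"type":"array","items":{"type":"number"}}},"angular":{"type":"array","items":{"type":"array","items":{"type":"number"}}},"claw":{"type":"array","items":{"type":"number"}},"grip_force":{"type":"number"}},"required":["dp","angular","claw"]}

```bash
mkdir -p pics
python3 - <<'E'
from station import *
import cv2, json
print(get_obs())
for n in ["scene","top","wrist"]:
    r=read_camera(n); cv2.imwrite(f"pics/{n}0.png",r["pixels"]); print(n,r["camera_matrix"],r["k1"],r["rvec"],r["tvec"])
    import numpy as np
    np.savez(f"{n}0.npz",K=r["camera_matrix"],k1=r["k1"],rvec=r["rvec"],tvec=r["tvec"])
E
```

```text
{'t': 0.0, 'q': array([ 1.19687643,  0.47781293,  0.02232441,  1.5564552 , -0.01152347,
        1.10930086, -0.0831211 ]), 'joint_vel': array([ 0.00146536, -0.00051995,  0.00148659,  0.00085062, -0.00121385,
       -0.00025067, -0.00087063]), 'joint_torque': array([-7.20674848e-05, -5.96435809e+01,  1.60783734e+00, -2.81192797e+01,
        1.24231828e-02,  9.38416051e-03, -1.03941244e-05]), 'eef_pos': array([ 0.177167  , -0.65071597,  0.23031523]), 'tool_rot': array([-9.07311270e-04,  9.91179805e-01,  1.32520713e-01, -1.76859568e-04]), 'contact_force': array([-0.8082644 , -0.34115221, -0.10265166]), 'torque': array([ 0.02032712,  0.01105448, -0.01403466]), 'gripper_width': 1.0022026760326799}
scene [[394.59688282   0.         260.74784472]
 [  0.         394.59688282 183.67463762]
 [  0.           0.           1.        ]] -0.02403056522734834 [ 2.1499558   1.18004822 -0.45846853] [-0.2492419  -0.26259507  1.45425454]
top [[361.69576666   0.         252.67427099]
 [  0.         361.69576666 190.481872  ]
 [  0.           0.           1.        ]] -0.018428413073542947 [ 2.1542483  -2.14446458  0.18067553] [-0.02271053  0.52618367  0.92505969]
wrist [[298.27393099   0.         253.79986351]
 [  0.         298.27393099 187.18063993]
 [  0.           0.           1.        ]] -0.08046010778519799 [-2.28070599  1.7406509   0.28999909] [-0.6734785  -0.04256597  0.38022785]
```

View pics/scene0.png

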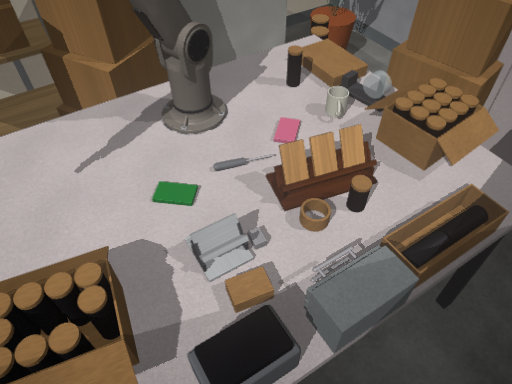

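View pics/top0.png

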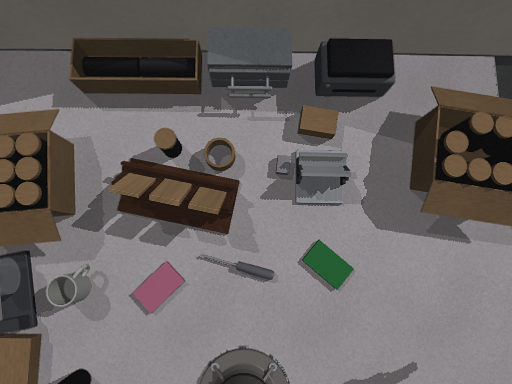

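View pics/wrist0.png

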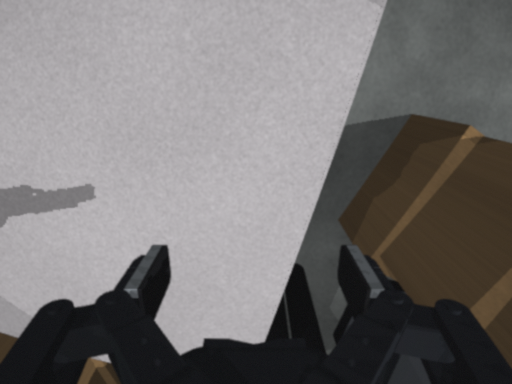

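Run:
```python
import cv2
s=cv2.imread("pics/scene0.png");t=cv2.imread("pics/top0.png")
def c(im,x0,y0,w,h,k,n): cv2.imwrite(n,cv2.resize(im[y0:y0+h,x0:x0+w],None,fx=k,fy=k,interpolation=cv2.INTER_CUBIC))
c(t,100,120,150,120,5,"pics/t_rack.png")
c(t,265,130,100,90,6,"pics/t_stand.png")
c(s,260,115,130,100,6,"pics/s_rack.png")
c(s,180,205,110,80,6,"pics/s_stand.png")
```

```text
(no output)
```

View pics/t_rack.png

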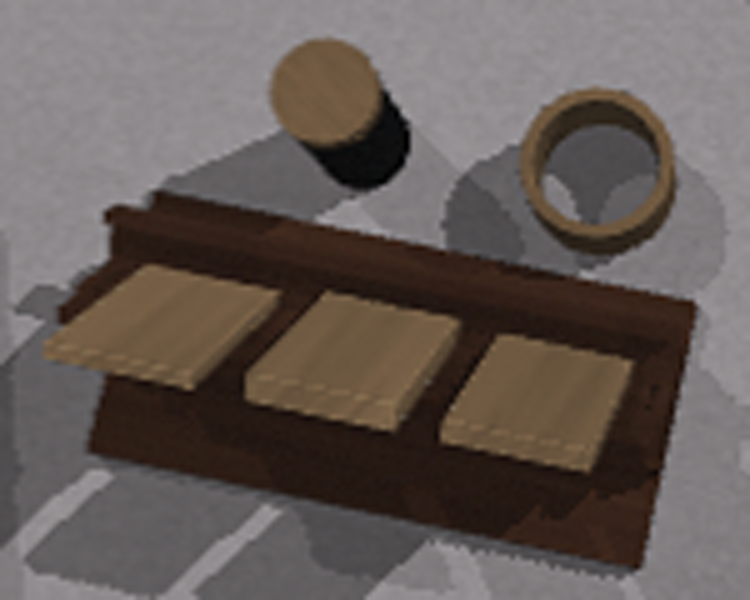

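View pics/t_stand.png

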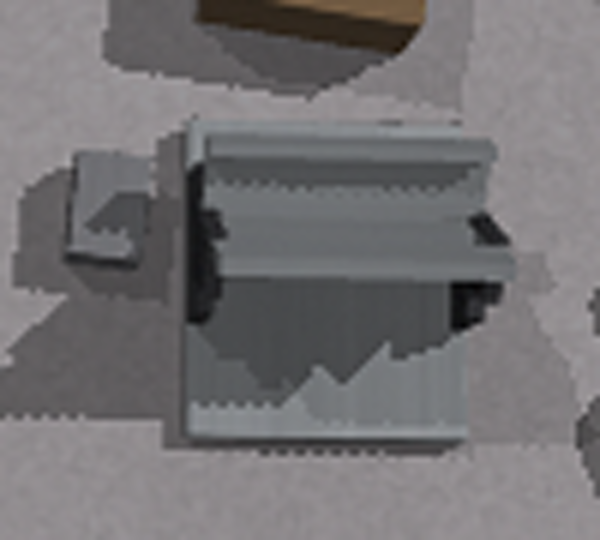

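View pics/s_rack.png

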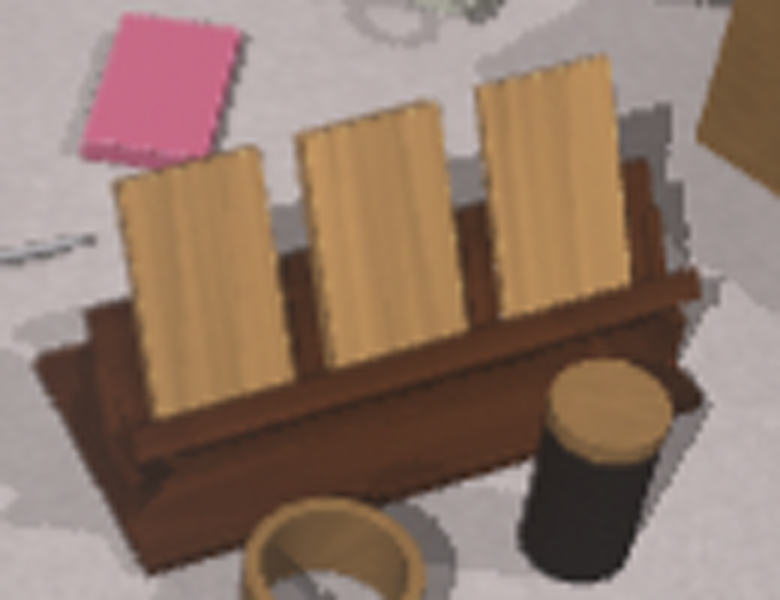

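View pics/s_stand.png

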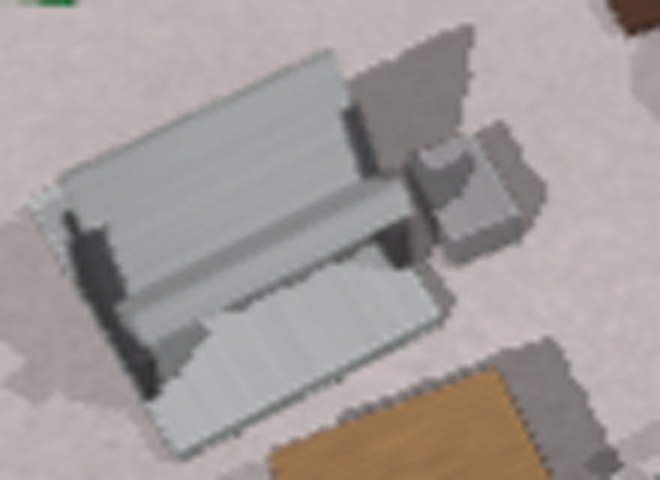

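```bash
cat > h.py <<'E'
import numpy as np, cv2
from scipy.optimize import least_squares
from scipy.spatial.transform import Rotation as R
def load(n):
    d=np.load(n); return d
C={n:load(f"{n}0.npz") for n in("scene","top","wrist")}
def proj(c,P):
    d=c if not isinstance(c,str) else C[c]
    P=np.atleast_2d(P); X=P@cv2.Rodrigues(d["rvec"])[0].T+d["tvec"].ravel()
    s=X[:,:2]/X[:,2:]; r2=(s**2).sum(1,keepdims=True); s=s*(1+float(d["k1"])*r2)
    K=d["K"]; return s*[K[0,0],K[1,1]]+[K[0,2],K[1,2]]
def seat(px,py,yaw,h=0.05):
    a=np.radians(30); A=np.array([[np.cos(a),0,-np.sin(a)],[0,1,0],[np.sin(a),0,np.cos(a)]])
    return R.from_euler('z',yaw).as_matrix()@A, np.array([px,py,h])
def w(s,P): return np.atleast_2d(P)@s[0].T+s[1]
E
cat > fit.py <<'E'
from h import *
t=lambda L:np.array(L)/5+[100,120]; s=lambda L:np.array(L)/6+[260,115]
tb=[t([(45,357),(193,388)]),t([(247,400),(395,431)]),t([(441,441),(588,471)])]
sf=[s([(476,88),(608,56)]),s([(298,133),(437,102)]),s([(115,183),(258,148)])]
lipt=t([(105,212),(695,300)]); 
def res(p,full=False):
    S=seat(*p[:3]); out=[]
    for i in range(3):
        y=p[3+i];T=p[6+i]
        out.append(proj("top",w(S,[(0,y+.036,.12),(0,y-.036,.12)]))-tb[i])
        out.append(proj("scene",w(S,[(T,y-.036,.12),(T,y+.036,.12)]))-sf[i])
    out=np.array(out)
    if full: print(out.round(1).reshape(-1,4))
    pr=(p[6:9]-.012)/.003
    return np.r_[out.ravel(),pr*0.5]
# scene: left of picture is which y? 
for flip in (0,1):
    if flip: sf=[a[::-1] for a in sf]
    r=least_squares(res,[.55,.15,-.2,.1,0,-.1,.012,.012,.012]); print(flip,r.cost,r.x.round(4))
    if flip==0: best=r
    elif r.cost<best.cost: best=r
res(best.x,True)
np.save("rack.npy",best.x)
for n in("scene","top"): 
    d=C[n]; print(n, -cv2.Rodrigues(d["rvec"])[0].T@d["tvec"].ravel())
E
python3 fit.py
```

```text
0 1.2275941230025895 [ 0.5485  0.2317 -0.2025  0.0401 -0.0566 -0.1495  0.0134  0.0157  0.0148]
1 1640.1912873036345 [-4.7300e-02 -4.0513e+00 -1.3750e-01  4.3688e+00  4.2729e+00  4.1805e+00
  1.4100e-02  9.6000e-03  1.4000e-03]
[[ -0.1  -0.1   0.1  -0. ]
 [-21.9   5.4  21.8  -5.5]
 [ -0.5  -0.3  -0.   -0.1]
 [-23.3   5.6  22.6  -5.4]
 [ -0.5  -0.3   0.3   0.1]
 [-23.9   5.8  23.5  -6.2]]
scene [ 1.12567157 -0.42142986  0.8950946 ]
top [ 0.37987192 -0.00567632  0.99437697]
```

```bash
cat > ov.py <<'E'
from h import *
import sys
def box(S,x0,x1,y0,y1,z0,z1):
    P=np.array([(x,y,z) for x in(x0,x1) for y in(y0,y1) for z in(z0,z1)]); E=[(0,1),(2,3),(4,5),(6,7),(0,2),(1,3),(4,6),(5,7),(0,4),(1,5),(2,6),(3,7)]
    W=w(S,P); return [(W[a],W[b]) for a,b in E]
def seatlines(S,L): return box(S,-.008,0,-L/2,L/2,0,.06)+box(S,30e-3,36e-3,-L/2,L/2,0,.01)
def draw(im,c,lines,x0,y0,k,col):
    for a,b in lines:
        p=(proj(c,np.array([a,b]))+.5-[x0,y0])*k-.5; cv2.line(im,*[tuple(int(v) for v in q) for q in p],col,1)
def crop(img,x0,y0,ww,hh,k): return cv2.resize(img[y0:y0+hh,x0:x0+ww],None,fx=k,fy=k,interpolation=cv2.INTER_CUBIC)
E
cat > fit2.py <<'E'
from ov import *
r=np.load("rack.npy")
t=lambda L:np.array(L)/5+[100,120]; s=lambda L:np.array(L)/6+[260,115]
# shift along length from scene lip ends
S0=seat(*r[:3])
best=least_squares(lambda q: (np.r_[proj("scene",w((S0[0],S0[1]+S0[0][:,1]*q[0]),[(.03,-.155,.01),(.03,.155,.01)])-s([(135,430),(697,270)]),
   proj("top",w((S0[0],S0[1]+S0[0][:,1]*q[0]),[(.036,-.155,.01),(.036,.155,.01)])-t([(695,300),(105,212)])]).ravel(),[0])
print(best.x,best.fun.reshape(-1,2).round(1))
q=best.x[0]; S=(S0[0],S0[1]+S0[0][:,1]*q); ys=r[3:6]-q
print("rack",S[1],"yaw",r[2],"board y",ys)
np.savez("rackf.npz",R=S[0],p=S[1],ys=ys,yaw=r[2])
# stand
t=lambda L:np.array(L)/6+[265,130]; s=lambda L:np.array(L)/6+[180,205]
def f(p):
    S=seat(*p); h=.065
    a=proj("top",w(S,[(-.008,h,.06),(-.008,-h,.06),(.036,h,.01),(.036,-h,.01)]))-t([(225,280),(512,280),(207,137),(495,140)])
    b=proj("scene",w(S,[(.03,-h,.01),(.03,h,.01),(.036,-h,.01),(.036,h,.01),(-.008,-h,.06),(-.008,h,.06)]))-s([(120,313),(405,180),(135,345),(412,210),(62,180),(335,52)])
    return np.r_[a.ravel(),b.ravel()]
b=least_squares(f,[.6,-.2,0]); print("stand",b.x,b.fun.reshape(-1,2).round(1)); np.save("stand.npy",b.x)
T=seat(*b.x)
for n,cr in (("top",[(100,120,150,120,5),(265,130,100,90,6)]),("scene",[(260,115,130,100,6),(180,205,110,80,6)])):
    im=cv2.imread(f"pics/{n}0.png")
    for i,c in enumerate(cr):
        o=crop(im,*c); draw(o,n,seatlines(S,.31),c[0],c[1],c[4],(0,0,255)); draw(o,n,seatlines(T,.13),c[0],c[1],c[4],(255,0,0))
        if i==0:
            for y in ys: draw(o,n,box(S,0,.012,y-.036,y+.036,0,.12),c[0],c[1],c[4],(0,255,0))
        cv2.imwrite(f"pics/ov_{n}{i}.png",o)
a=[cv2.imread(f"pics/ov_{n}{i}.png") for n in("top","scene") for i in(0,1)]
a=[cv2.resize(x,(400,300)) for x in a]
cv2.imwrite("pics/ov.png",np.vstack([np.hstack(a[:2]),np.hstack(a[2:])]))
E
python3 fit2.py
```

```text
File "fit2.py", line 7
    proj("top",w((S0[0],S0[1]+S0[0][:,1]*q[0]),[(.036,-.155,.01),(.036,.155,.01)])-t([(695,300),(105,212)])]).ravel(),[0])
                                                                                                           ^
SyntaxError: closing parenthesis ']' does not match opening parenthesis '('
```

```bash
sed -i 's/lambda q: (np.r_/lambda q: np.r_/; s/(105,212)\])\])\.ravel/(105,212)])].ravel/' fit2.py; python3 fit2.py
```

```text
File "fit2.py", line 7
    proj("top",w((S0[0],S0[1]+S0[0][:,1]*q[0]),[(.036,-.155,.01),(.036,.155,.01)])-t([(695,300),(105,212)])].ravel(),[0])
                                                                                                           ^
SyntaxError: closing parenthesis ']' does not match opening parenthesis '('
```

```bash
sed -i 's/(697,270)\]),$/(697,270)])),/; s/-s(\[(135,430),(697,270)\])),/-s([(135,430),(697,270)]),/' fit2.py; sed -n 6,7p fit2.py; python3 fit2.py
```

```text
best=least_squares(lambda q: np.r_[proj("scene",w((S0[0],S0[1]+S0[0][:,1]*q[0]),[(.03,-.155,.01),(.03,.155,.01)])-s([(135,430),(697,270)]),
   proj("top",w((S0[0],S0[1]+S0[0][:,1]*q[0]),[(.036,-.155,.01),(.036,.155,.01)])-t([(695,300),(105,212)])].ravel(),[0])  File "fit2.py", line 7
    proj("top",w((S0[0],S0[1]+S0[0][:,1]*q[0]),[(.036,-.155,.01),(.036,.155,.01)])-t([(695,300),(105,212)])].ravel(),[0])
                                                                                                           ^
SyntaxError: closing parenthesis ']' does not match opening parenthesis '('
```

```bash
python3 - <<'E'
L=open("fit2.py").read().split("\n")
L[5]='''def g(q):
    Q=(S0[0],S0[1]+S0[0][:,1]*q[0])
    return np.r_[proj("scene",w(Q,[(.03,-.155,.01),(.03,.155,.01)]))-s([(135,430),(697,270)]), proj("top",w(Q,[(.036,-.155,.01),(.036,.155,.01)]))-t([(695,300),(105,212)])].ravel()'''
L[6]="best=least_squares(g,[0])"
open("fit2.py","w").write("\n".join(L))
E
python3 fit2.py
```

```text
[-0.05377153] [[-2.8 -0.7]
 [-1.3 -1.3]
 [-2.5  6. ]
 [-1.5 -0.8]]
rack [0.53771162 0.17900623 0.05      ] yaw -0.20254394771331283 board y [ 0.09386313 -0.00278809 -0.09569388]
stand [ 0.59789312 -0.20539354 -0.01657551] [[-2.2 -3.3]
 [ 1.  -2.1]
 [-0.4 -1.5]
 [ 0.9 -0.8]
 [ 0.3  0.9]
 [-0.6 -0.2]
 [-1.4 -3.6]
 [-0.8 -4.4]
 [-1.5  0.3]
 [-0.6 -0.2]]
```

View pics/ov.png

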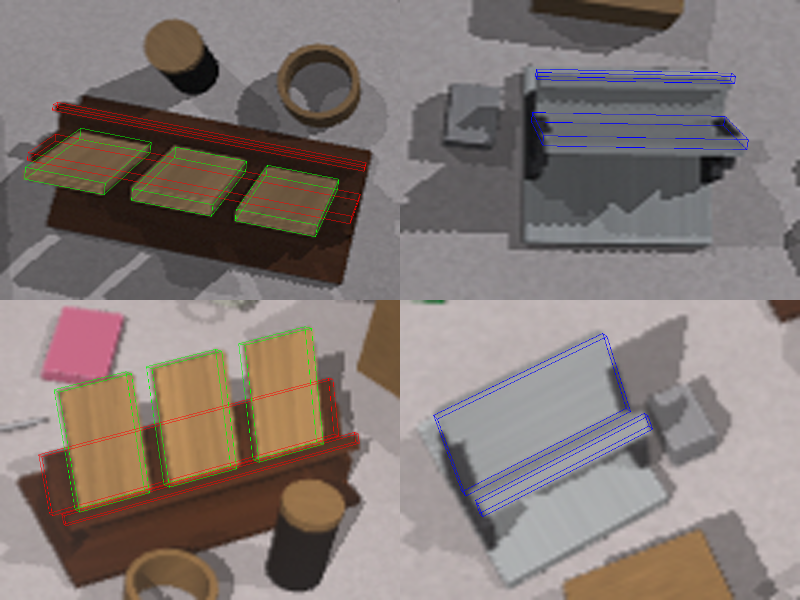

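```bash
cat > fit3.py <<'E'
from ov import *
r=np.load("rack.npy")
t=lambda L:np.array(L)/6+[265,130]-.4; s=lambda L:np.array(L)/6+[180,205]-.4
def f(p):
    S=seat(*p[:3]); h=.065; g=p[3]
    a=proj("top",w(S,[(-.008,h,.06),(-.008,-h,.06),(.036,h,-g),(.036,-h,-g)]))-t([(225,280),(515,280),(207,137),(495,140)])
    b=proj("scene",w(S,[(.03,-h,.01),(.03,h,.01),(.036,-h,-g),(.036,h,-g),(-.008,-h,.06),(-.008,h,.06)]))-s([(120,313),(405,180),(135,345),(412,212),(62,180),(335,52)])
    return np.r_[a.ravel(),b.ravel()]
b=least_squares(f,[.6,-.2,0,0]); print("stand",b.x,b.fun.reshape(-1,2).round(1)); np.save("stand.npy",b.x[:3])
T=seat(*b.x[:3])
D=np.load("rackf.npz"); S=(D["R"],D["p"]);ys=D["ys"]
o=[]
for n,c in (("top",(265,130,100,90,6)),("scene",(180,205,110,80,6)),("top",(100,120,150,120,5)),("scene",(260,115,130,100,6))):
        im=cv2.imread(f"pics/{n}0.png")
        q=crop(im,*c); draw(q,n,box(T,-.008,0,-.065,.065,0,.06)+box(T,30e-3,36e-3,-.065,.065,-b.x[3],.01),c[0],c[1],c[4],(255,0,0)); 
        draw(q,n,box(S,-.008,0,-.155,.155,0,.06)+box(S,30e-3,36e-3,-.155,.155,-b.x[3],.01),c[0],c[1],c[4],(0,0,255)); 
        o.append(cv2.resize(q,(400,300)))
cv2.imwrite("pics/ov3.png",np.vstack([np.hstack(o[:2]),np.hstack(o[2:])]))
E
python3 fit3.py
```

```text
stand [ 0.59420487 -0.20524489 -0.01984329  0.00332007] [[-1.9 -1.6]
 [ 0.8 -0.2]
 [-0.7 -1.2]
 [ 0.1 -0.3]
 [-0.   0.1]
 [-0.9 -0.8]
 [-0.   0.2]
 [ 0.4 -0.8]
 [-1.7 -0.5]
 [-0.7 -0.8]]
```

View pics/ov3.png

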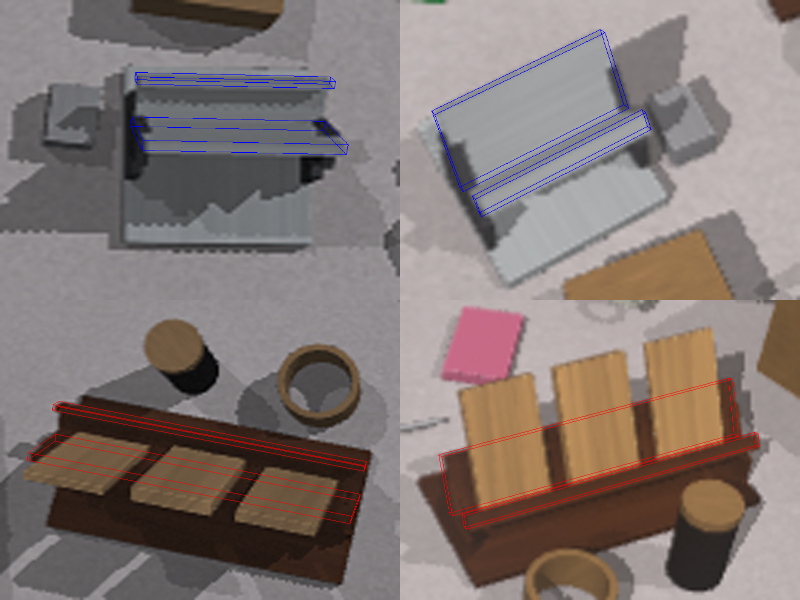

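```bash
cat > mv.py <<'E'
from h import *
from station import *
D=np.load("rackf.npz"); RK=(D["R"],D["p"]); ys=D["ys"]; ST=seat(*np.load("stand.npy"))
def Rt(S): # tool orientation
    return np.column_stack([S[0][:,1],S[0][:,0],-S[0][:,2]])
def cur():
    o=get_obs(); q=o["tool_rot"]; return o,R.from_quat([q[1],q[2],q[3],q[0]]).as_matrix(),o["eef_pos"]
def go(pos,Rm):
    o,Rc,p=cur(); d=Rc.T@(np.array(pos)-p)/.025; a=np.degrees(R.from_matrix(Rc.T@Rm).as_rotvec())/5
    print("t",round(o["t"],2),"p",p.round(4),"w",round(o["gripper_width"],4),"F",o["contact_force"].round(1)); print("dp",d.round(2).tolist(),"ang",a.round(2).tolist(),"mm",round(float(np.linalg.norm(d))*25),"deg",round(float(np.linalg.norm(a))*5,1))
E
python3 - <<'E'
from mv import *
print(w(RK,[(.006,y,.08) for y in ys]), w(ST,[(.006,0,.08)]))
S2=RK
Rm=Rt(RK)
Rc=cur()[1]
mid=R.from_matrix(Rc)*R.from_rotvec(.5*R.from_matrix(Rc.T@Rm).as_rotvec())
go([.48,-.40,.36],mid.as_matrix())
E
```

```text
[[0.52250092 0.27795182 0.12228203]
 [0.50305837 0.18327634 0.12228203]
 [0.48436927 0.09226973 0.12228203]] [[ 0.55940788 -0.20455431  0.12228203]]
t 0.15 p [ 0.1772 -0.6508  0.2306] w 1.0048 F [0.1 1.  0.4]
dp [14.32, -6.51, -5.17] ang [-2.69, 1.65, -6.17] mm 414 deg 34.6
```

Call:
jog_arm --dp '[[2,-0.9,-0.7],[4,-1.8,-1.4],[6,-2.7,-2.1],[8,-3.6,-2.9],[10,-4.5,-3.6]]' --angular '[[-0.4,0.25,-1],[-0.8,0.5,-2],[-1.2,0.75,-3],[-1.6,1,-4],[-2,1.2,-5]]' --claw '[0,0,0,0,0]' --grip_force 20

```text
t: 0.65
eef_pos: [0.3618, -0.4988, 0.3098]
tool_rot: [0.079, 0.933, 0.344, 0.063]
contact_force: [0.0, -0.9, 0.2]
gripper_width: 0.147
```

Run:
```python
from mv import *
go([.46,-.1,.36],Rt(RK))
```

```text
t 0.65 p [ 0.3618 -0.4988  0.3098] w 0.1471 F [ 0.  -0.9  0.2]
dp [13.51, -9.1, -2.96] ang [-3.41, 1.98, -7.3] mm 414 deg 41.5
```

Call:
jog_arm --dp '[[2,-1.2,-0.4],[4,-2.4,-0.8],[6,-3.6,-1.2],[8,-5,-1.6],[10,-6.5,-2]]' --angular '[[-0.6,0.3,-1.3],[-1.2,0.7,-2.6],[-1.8,1.1,-4],[-2.5,1.5,-5.4],[-3.1,1.8,-6.6]]' --claw '[0,0,0,0,0]'

```text
t: 1.15
eef_pos: [0.4275, -0.2593, 0.338]
tool_rot: [0.191, 0.77, 0.588, 0.155]
contact_force: [0.8, 0.5, 1.0]
gripper_width: 0.001
```

Run:
```python
from mv import *
print(get_obs()["q"].round(2))
go(w(RK,[(.0065,ys[2],.19)])[0],Rt(RK))
```

```text
[ 0.93 -0.13 -0.38  2.13 -0.31  0.68  0.47]
t 1.15 p [ 0.4275 -0.2593  0.338 ] w 0.001 F [0.8 0.5 1. ]
dp [13.97, -5.59, 2.67] ang [-0.3, 0.19, -0.68] mm 382 deg 3.9
```

Call:
jog_arm --dp '[[1.9,-0.8,0.2],[3.8,-1.6,0.4],[5.7,-2.4,0.6],[7.6,-3.2,0.8],[9.4,-3.9,1]]' --angular '[[-0.1,0.1,-0.2],[-0.2,0.1,-0.4],[-0.3,0.2,-0.6],[-0.3,0.2,-0.7],[-0.3,0.2,-0.7]]' --claw '[50,50,50,50,50]'

```text
t: 1.65
eef_pos: [0.4179, -0.0179, 0.2741]
tool_rot: [0.2, 0.75, 0.609, 0.163]
contact_force: [1.7, 0.7, 0.2]
gripper_width: 0.584
```

Run:
```python
from mv import *
print(get_obs()["q"].round(2))
go(w(RK,[(.0065,ys[2],.17)])[0],Rt(RK))
```

```text
[ 0.85 -0.33 -0.88  2.36 -0.25  0.49 -0.08]
t 1.65 p [ 0.4179 -0.0179  0.2741] w 0.5838 F [1.7 0.7 0.2]
dp [4.85, -1.54, 2.52] ang [-0.02, 0.01, -0.03] mm 142 deg 0.2
```

Call:
jog_arm --dp '[[1.2,-0.4,0.6],[2.4,-0.8,1.2],[3.6,-1.1,1.8],[4.8,-1.5,2.4],[4.85,-1.54,2.52]]' --angular '[[0,0,0],[0,0,0],[0,0,0],[0,0,0],[0,0,0]]' --claw '[50,50,50,50,50]'

```text
t: 2.15
eef_pos: [0.4198, 0.0744, 0.2089]
tool_rot: [0.183, 0.755, 0.615, 0.139]
contact_force: [-0.3, -1.2, 0.7]
gripper_width: 0.588
```

Run:
```python
from mv import *
print(get_obs()["q"].round(2))
go(w(RK,[(.0065,ys[2],.08)])[0],Rt(RK))
r=read_camera("wrist");cv2.imwrite("pics/w1.png",r["pixels"]); np.savez("w1.npz",K=r["camera_matrix"],k1=r["k1"],rvec=r["rvec"],tvec=r["tvec"])
r=read_camera("scene");cv2.imwrite("pics/s1.png",r["pixels"][80:280,200:460].repeat(3,0).repeat(3,1))
```

```text
[ 0.96 -0.11 -1.39  2.36  0.41  0.46 -0.98]
t 2.15 p [0.4198 0.0744 0.2089] w 0.588 F [-0.3 -1.2  0.7]
dp [1.28, 0.6, 4.14] ang [-0.68, 0.18, 0.03] mm 110 deg 3.5
```

View pics/w1.png

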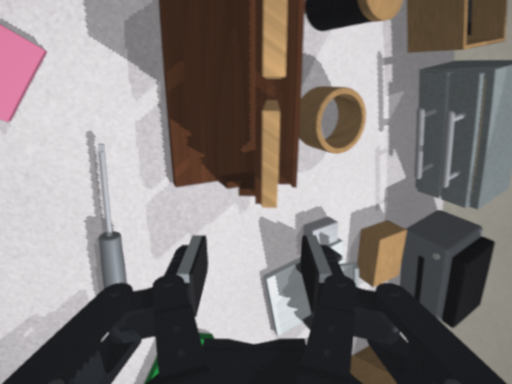

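View pics/s1.png

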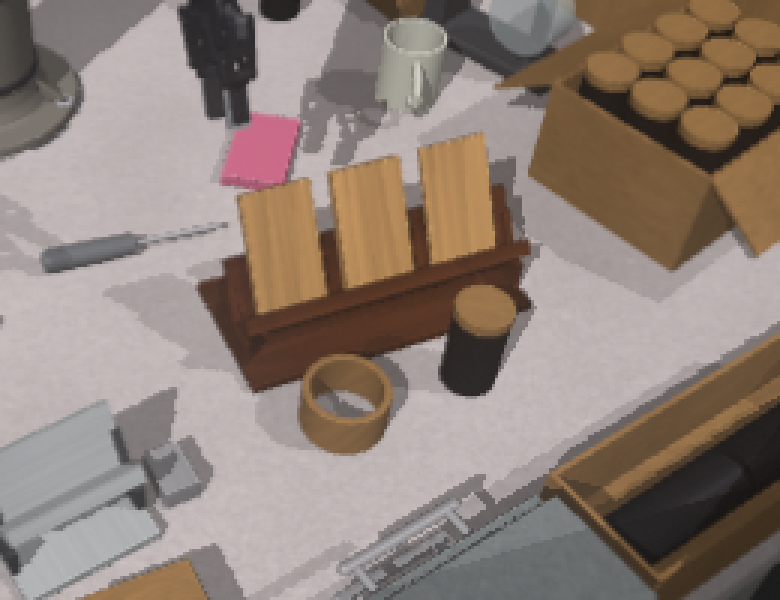

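```bash
cat > kin.py <<'E'
from h import *
def fk(q,base_yaw=0.,d7=.097,tool=.0,d=(.267,.293,.3425),a=(.0525,.0775,.076)):
    al=[0,-90,90,90,90,90,-90]; A=[0,0,0,a[0],a[1],0,a[2]]; Dd=[d[0],0,d[1],0,d[2],0,d7+tool]
    T=np.eye(4); T[:3,:3]=R.from_euler('z',base_yaw).as_matrix()
    for i in range(7):
        M=np.eye(4); M[:3,:3]=R.from_euler('x',np.radians(al[i])).as_matrix(); M[0,3]=A[i]
        N=np.eye(4); N[:3,:3]=R.from_euler('z',q[i]).as_matrix(); N[2,3]=Dd[i]
        T=T@M@N
    return T
E
python3 - <<'E'
from kin import *
from station import get_obs
o=get_obs(); q1=o["q"]; tr=o["tool_rot"]
q0=[1.19687643,.47781293,.02232441,1.5564552,-.01152347,1.10930086,-.0831211]
print(q1.round(4),o["eef_pos"],tr)
for q,p,t in((q0,[.177167,-.650716,.230315],[-9.07e-4,.99118,.13252,-1.77e-4]),(q1,o["eef_pos"],tr)):
    T=fk(q); Rm=R.from_quat([t[1],t[2],t[3],t[0]]).as_matrix()
    p=np.array(p); flp=T[:3,3]
    print(flp, np.hypot(*flp[:2]),np.hypot(*p[:2]), T[:3,:3].T@np.diag([1,1,1])@Rm)
    print(T[:3,2],Rm[:,2],p)
E
```

```text
[ 0.9608 -0.1051 -1.3856  2.363   0.4044  0.4633 -0.9769] [0.4195362  0.07572184 0.20820717] [0.18062789 0.75407788 0.61579933 0.13975443]
[0.20654255 0.55566909 0.3102762 ] 0.5928136008289012 0.674403038653445 [[ 0.50643243 -0.86168778  0.03194331]
 [ 0.86210051  0.50673476  0.00161221]
 [-0.017576    0.02672186  0.99948838]]
[-0.01052976 -0.02865034 -0.99953403] [-5.91268884e-04  1.75108810e-03 -9.99998292e-01] [ 0.177167 -0.650716  0.230315]
[ 0.23347187 -0.19496411  0.96122227] 0.304171197752738 0.4263149336885188 [[ 0.55344987  0.0954016  -0.82740061]
 [-0.82994    -0.02026097 -0.55748461]
 [-0.06994886  0.99523265  0.06796418]]
[ 0.88932563 -0.25079975  0.38236032] [ 0.43323252 -0.10029362 -0.89568453] [0.4195362  0.07572184 0.20820717]
```

```bash
cat > kin2.py <<'E'
from h import *
def fk(q,p,sg=(1,)*7,flip=0):
    b,c,d1,d3,d5,d7,a4,a4b,a6=p
    def Z(t,d=0,x=0):
        M=np.eye(4);M[:3,:3]=R.from_euler('z',t).as_matrix();M[2,3]=d;return M
    def Y(t):
        M=np.eye(4);M[:3,:3]=R.from_euler('y',t).as_matrix();return M
    def X(x,z=0):
        M=np.eye(4);M[0,3]=x;M[2,3]=z;return M
    q=np.array(q)*sg
    return Z(q[0]+b)@X(0,d1)@Y(q[1])@Z(q[2])@X(a4,d3)@Y(q[3])@X(a4b,d5)@Z(q[4])@Y(q[5])@X(a6,d7)@Z(q[6]+c)
E
cat > kfit.py <<'E'
from kin2 import *
import itertools
dat=[([1.19687643,.47781293,.02232441,1.5564552,-.01152347,1.10930086,-.0831211],[.177167,-.650716,.230315],[-9.07e-4,.99118,.13252,-1.77e-4],1),
([.93,-.13,-.38,2.13,-.31,.68,.47],[.4275,-.2593,.338],[.191,.77,.588,.155],.3),
([.85,-.33,-.88,2.36,-.25,.49,-.08],[.4179,-.0179,.2741],[.2,.75,.609,.163],.3),
([0.9608,-.1051,-1.3856,2.363,.4044,.4633,-.9769],[.41954,.07572,.20821],[.18063,.75408,.6158,.13975],1)]
best=None
for s in itertools.product((1,-1),repeat=4):
    sg=np.array([s[0],1,s[1],1,s[2],1,s[3]])
    def f(p):
        o=[]
        for q,x,t,wt in dat:
            T=fk(q,p,sg); Rm=R.from_quat([t[1],t[2],t[3],t[0]]).as_matrix()
            o+=list((T[:3,3]-x)*wt*3)+list((T[:3,:3]-Rm).ravel()*wt)
        return np.array(o+list(np.array(p[6:])*.02))
    for b in(-2.5,0,1.5):
      for c in (0,1.57,3.14,-1.57):
        r=least_squares(f,[b,c,.36,.4,.35,.3,0,0,0])
        if best is None or r.cost<best[0]: best=(r.cost,sg,r.x); print(r.cost,sg,r.x.round(3))
np.savez("kin.npz",sg=best[1],p=best[2])
for q,x,t,wt in dat: 
    T=fk(q,best[2],best[1]); print((T[:3,3]-x).round(4))
E
python3 kfit.py
```

```text
2.7350300718042404 [1 1 1 1 1 1 1] [-2.486  0.644  0.792 -1.484  1.998 -4.375  2.663  1.68   2.053]
2.7350300708850286 [1 1 1 1 1 1 1] [-2.486  0.644  0.791 -1.484  1.998 -4.375  2.663  1.68   2.053]
2.7125358743753476 [1 1 1 1 1 1 1] [ 0.446  3.349  0.099  2.002 -2.006  5.466 -3.342 -1.56  -2.494]
2.7125358713260264 [1 1 1 1 1 1 1] [ 0.446  3.349  0.099  2.002 -2.006  5.466 -3.342 -1.56  -2.494]
2.7125358703054854 [1 1 1 1 1 1 1] [ 0.446 -2.934  0.099  2.002 -2.006  5.466 -3.342 -1.56  -2.494]
2.09942448388599 [ 1  1  1  1 -1  1  1] [-2.533  0.846  1.122  3.262  0.448  3.639 -2.495  1.221 -1.544]
2.0994244830619597 [ 1  1  1  1 -1  1  1] [-2.533  0.846  1.122  3.262  0.448  3.639 -2.495  1.221 -1.544]
2.099424482736869 [ 1  1  1  1 -1  1  1] [-2.533  0.846  1.122  3.262  0.448  3.639 -2.495  1.221 -1.544]
1.6475441002013076 [ 1  1  1  1 -1  1  1] [ 0.51  -2.478 -0.471 -4.069 -0.079 -4.859  3.288 -1.043  2.124]
1.6475441001744309 [ 1  1  1  1 -1  1  1] [ 0.51  -2.478 -0.471 -4.069 -0.079 -4.859  3.288 -1.043  2.124]
1.6475441000739792 [ 1  1  1  1 -1  1  1] [ 0.51  -2.478 -0.471 -4.069 -0.079 -4.859  3.288 -1.043  2.124]
0.4375307731803473 [ 1  1 -1  1  1  1  1] [-2.524  1.866 -0.686 -1.47   1.013 -3.799  2.724 -0.139  2.044]
0.20850060161405118 [ 1  1 -1  1 -1  1 -1] [-2.441  1.289 -0.397  1.666 -0.189  1.88  -1.289 -0.393 -1.053]
0.0018804033501114456 [-1  1 -1  1 -1  1 -1] [-0.08   1.495  0.317  0.4    0.555  0.049  0.185  0.068  0.14 ]
0.001880403350111429 [-1  1 -1  1 -1  1 -1] [-0.08   1.495  0.317  0.4    0.555  0.049  0.185  0.068  0.14 ]
0.0018804033501114272 [-1  1 -1  1 -1  1 -1] [-0.08  -4.788  0.317  0.4    0.555  0.049  0.185  0.068  0.14 ]
[0.0054 0.0018 0.    ]
[ 0.0071 -0.0056  0.0007]
[0.0108 0.0111 0.0005]
[-0.0016  0.     -0.0001]
```

```bash
cat > kin2.py <<'E'
from h import *
SG=np.array([-1,1,-1,1,-1,1,-1])
def fk(q,p):
    b,c,d1,d3,d5,d7,a1,y2,y4,y6,a4,a4b,a6=p
    def Z(t):
        M=np.eye(4);M[:3,:3]=R.from_euler('z',t).as_matrix();return M
    def Y(t):
        M=np.eye(4);M[:3,:3]=R.from_euler('y',t).as_matrix();return M
    def X(x,y,z):
        M=np.eye(4);M[:3,3]=[x,y,z];return M
    q=np.array(q)*SG
    return Z(q[0]+b)@X(a1,y2,d1)@Y(q[1])@Z(q[2])@X(a4,y4,d3)@Y(q[3])@X(a4b,0,d5)@Z(q[4])@X(0,y6,0)@Y(q[5])@X(a6,0,d7)@Z(q[6]+c)
E
cat > kfit.py <<'E'
from kin2 import *
dat=[([1.19687643,.47781293,.02232441,1.5564552,-.01152347,1.10930086,-.0831211],[.177167,-.650716,.230315],[-9.07e-4,.99118,.13252,-1.77e-4],1),
([.93,-.13,-.38,2.13,-.31,.68,.47],[.4275,-.2593,.338],[.191,.77,.588,.155],.2),
([.85,-.33,-.88,2.36,-.25,.49,-.08],[.4179,-.0179,.2741],[.2,.75,.609,.163],.2),
([0.9608,-.1051,-1.3856,2.363,.4044,.4633,-.9769],[.41954,.07572,.20821],[.18063,.75408,.6158,.13975],1)]
best=None
for s in (1,-1):
  for c in (1.5,-1.5):
    p0=np.array([-.1,c,.317,.4,.4,.3,.081,s*.1925,-s*.1685,s*.1363,0,0,0])
    def f(p):
        o=[]
        for q,x,t,wt in dat:
            T=fk(q,p); Rm=R.from_quat([t[1],t[2],t[3],t[0]]).as_matrix()
            o+=list((T[:3,3]-x)*wt*10)+list((T[:3,:3]-Rm).ravel()*wt)
        return np.array(o+list((np.array(p[2:])-p0[2:])*.02))
    r=least_squares(f,p0); print(r.cost,r.x.round(4),f(r.x)[:48].reshape(4,12)[:,:3].round(4).tolist())
    if best is None or r.cost<best[0]: best=(r.cost,r.x)
np.save("kin.npy",best[1])
E
python3 kfit.py
```

```text
4.675606929744889e-05 [ 1.0000e-04  1.5709e+00  2.9830e-01  5.2930e-01  4.8550e-01  3.0570e-01
 -1.8000e-03 -2.9000e-02 -2.9000e-02 -4.0000e-03  1.2800e-02  1.0900e-02
  1.0600e-02] [[-0.0001, -0.0002, 0.0002], [-0.0012, 0.001, -0.0041], [0.0032, 0.0012, 0.0027], [-0.0003, -0.0002, 0.0001]]
4.675606929745163e-05 [ 1.0000e-04  1.5709e+00  2.9830e-01  5.2930e-01  4.8550e-01  3.0570e-01
 -1.8000e-03 -2.9000e-02 -2.9000e-02 -4.0000e-03  1.2800e-02  1.0900e-02
  1.0600e-02] [[-0.0001, -0.0002, 0.0002], [-0.0012, 0.001, -0.0041], [0.0032, 0.0012, 0.0027], [-0.0003, -0.0002, 0.0001]]
4.5605406452642974e-05 [ 3.0000e-04  1.5711e+00  2.9430e-01  5.3180e-01  4.8020e-01  3.1280e-01
 -3.0000e-04 -3.0300e-02 -2.8100e-02 -3.9000e-03  8.0000e-03  6.0000e-03
  6.4000e-03] [[-0.0001, -0.0002, 0.0002], [-0.0013, 0.0008, -0.0042], [0.0034, 0.0014, 0.0023], [-0.0004, -0.0001, 0.0002]]
4.560540645264393e-05 [ 3.0000e-04  1.5711e+00  2.9430e-01  5.3180e-01  4.8020e-01  3.1280e-01
 -3.0000e-04 -3.0300e-02 -2.8100e-02 -3.9000e-03  8.0000e-03  6.0000e-03
  6.4000e-03] [[-0.0001, -0.0002, 0.0002], [-0.0013, 0.0008, -0.0042], [0.0034, 0.0014, 0.0023], [-0.0004, -0.0001, 0.0002]]
```

```bash
cat > ik.py <<'E'
from kin2 import *
P=np.load("kin.npy")
lo=np.array([-2.96,-.34,-1.41,.24,-1.37,.17,-2.96]);hi=np.array([2.96,2.1,1.46,2.44,4.51,1.92,2.96])
def ik(p,Rm,n=30,seed=0,q0=None,m=.03):
    rng=np.random.default_rng(seed); sols=[]
    for i in range(n):
        s=rng.uniform(lo+.1,hi-.1) if (q0 is None or i) else np.clip(q0,lo+m+.001,hi-m-.001)
        ref=(lo+hi)/2
        def f(q):
            T=fk(q,P); return np.r_[(T[:3,3]-p)*10,(T[:3,:3]-Rm).ravel(),1e-4*(q-ref)]
        r=least_squares(f,s,bounds=(lo+m,hi-m),max_nfev=150)
        e=np.linalg.norm(f(r.x)[:3])/10; a=np.linalg.norm(f(r.x)[3:12])
        sols.append((e*1000+a*100,r.x))
    sols.sort(key=lambda s:s[0]); return sols
E
cat > t1.py <<'E'
from ik import *
D=np.load("rackf.npz"); RK=(D["R"],D["p"]); ys=D["ys"]; ST=seat(*np.load("stand.npy"))
for nm,S,y in(("L",RK,ys[0]),("M",RK,ys[1]),("R",RK,ys[2]),("ST",ST,0)):
  for z in (.08,.14):
   for sg in(1,-1):
    Rm=np.column_stack([sg*S[0][:,1],sg*S[0][:,0],-S[0][:,2]])
    s=ik(w(S,[(.006,y,z)])[0],Rm,n=14)
    print(nm,z,sg,[(round(float(a),1),b.round(2).tolist()) for a,b in s[:2]])
E
time python3 t1.py
```

```text
L 0.08 1 [(0.0, [-0.33, 0.45, -0.59, 2.11, 1.19, 0.76, -2.0]), (0.0, [-0.48, 0.41, -0.41, 2.12, 1.12, 0.68, -1.96])]
L 0.08 -1 [(0.0, [-0.23, 0.48, -0.72, 2.1, 1.23, 0.81, 1.13]), (0.0, [-0.9, 0.38, 0.08, 2.14, 0.93, 0.52, 1.3])]
L 0.14 1 [(0.0, [-0.33, 0.33, -0.64, 2.11, 1.03, 0.8, -1.89]), (0.0, [-0.66, 0.28, -0.26, 2.13, 0.91, 0.7, -1.81])]
L 0.14 -1 [(0.0, [-0.19, 0.38, -0.81, 2.11, 1.09, 0.86, 1.22]), (0.0, [-0.92, 0.27, 0.04, 2.15, 0.82, 0.63, 1.4])]
M 0.08 1 [(0.0, [-0.5, 0.3, -0.24, 2.29, 1.17, 0.52, -1.95]), (0.0, [-0.76, 0.29, 0.05, 2.3, 1.1, 0.44, -1.9])]
M 0.08 -1 [(0.0, [-1.66, 0.69, 1.27, 2.33, -1.1, 0.32, -2.93]), (0.0, [-1.66, 0.69, 1.27, 2.33, -1.1, 0.32, -2.93])]
M 0.14 1 [(0.0, [-0.34, 0.18, -0.46, 2.28, 0.99, 0.63, -1.79]), (0.0, [-0.24, 0.2, -0.57, 2.28, 1.01, 0.65, -1.8])]
M 0.14 -1 [(0.0, [-0.08, 0.22, -0.74, 2.27, 1.05, 0.68, 1.31]), (0.0, [-0.67, 0.16, -0.11, 2.3, 0.92, 0.57, 1.4])]
R 0.08 1 [(0.0, [-0.23, 0.23, -0.33, 2.4, 1.32, 0.43, -1.96]), (0.0, [-0.25, 0.23, -0.32, 2.41, 1.32, 0.43, -1.96])]
R 0.08 -1 [(0.0, [-0.02, 0.26, -0.56, 2.39, 1.35, 0.49, 1.18]), (0.0, [0.15, 0.29, -0.75, 2.38, 1.38, 0.55, 1.17])]
R 0.14 1 [(0.0, [-0.24, 0.07, -0.37, 2.41, 0.98, 0.48, -1.65]), (0.0, [-0.06, 0.08, -0.55, 2.4, 1.0, 0.5, -1.66])]
R 0.14 -1 [(0.0, [-0.16, 0.07, -0.45, 2.41, 0.98, 0.49, 1.49]), (0.0, [-0.17, 0.07, -0.44, 2.41, 0.98, 0.49, 1.49])]
ST 0.08 1 [(0.0, [0.99, 0.44, -0.78, 2.17, 0.84, 0.2, -0.47]), (0.0, [0.99, 0.44, -0.78, 2.17, 0.84, 0.2, -0.47])]
ST 0.08 -1 [(0.0, [0.31, 0.34, 0.04, 2.2, -1.02, 0.2, -1.85]), (0.0, [0.31, 0.34, 0.04, 2.2, -1.02, 0.2, -1.85])]
ST 0.14 1 [(0.0, [1.21, 0.35, -0.97, 2.18, 0.48, 0.28, -0.11]), (0.0, [1.35, 0.43, -1.17, 2.18, 0.78, 0.35, -0.37])]
ST 0.14 -1 [(0.0, [0.26, 0.2, 0.11, 2.23, -0.73, 0.29, -2.14]), (0.0, [0.21, 0.2, 0.17, 2.23, -0.76, 0.29, -2.11])]
real	1m1.211s
user	1m0.275s
sys	0m0.186s
```

```bash
cat > sim.py <<'E'
from ik import *
def jac(q):
    T=fk(q,P);J=np.zeros((6,7));e=1e-5
    for i in range(7):
        dq=np.array(q,float);dq[i]+=e;T2=fk(dq,P)
        J[:3,i]=(T2[:3,3]-T[:3,3])/e; J[3:,i]=R.from_matrix(T2[:3,:3]@T[:3,:3].T).as_rotvec()/e
    return T,J
def step(q,T1,k=0.,qref=None,it=5):
    for _ in range(it):
        T,J=jac(q); e=np.r_[T1[:3,3]-T[:3,3],R.from_matrix(T1[:3,:3]@T[:3,:3].T).as_rotvec()]
        Ji=J.T@np.linalg.inv(J@J.T+1e-6*np.eye(6)); dq=Ji@e
        if k: dq+=(np.eye(7)-Ji@J)@(k*(qref-q))/it
        q=np.clip(q+dq,lo,hi)
    return q
def call(q,rows,angs,**kw):
    T0=fk(q,P); hist=[]
    prev=np.zeros(6)
    for d,a in zip(rows,angs):
        tgt=np.r_[np.array(d)*.025,np.radians(np.array(a)*5)]
        T1=np.eye(4);T1[:3,:3]=T0[:3,:3]@R.from_rotvec(tgt[3:]).as_matrix();T1[:3,3]=T0[:3,3]+T0[:3,:3]@tgt[:3]
        q=step(q,T1,**kw)
    return q
E
cat > t2.py <<'E'
from sim import *
q=np.array([1.19687643,.47781293,.02232441,1.5564552,-.01152347,1.10930086,-.0831211]); q00=q.copy()
mid=(lo+hi)/2
for k,ref in((0,None),(.05,q00),(.2,q00),(.05,mid),(.2,mid)):
    q=q00.copy()
    q=call(q,[[2,-.9,-.7],[4,-1.8,-1.4],[6,-2.7,-2.1],[8,-3.6,-2.9],[10,-4.5,-3.6]],[[-.4,.25,-1],[-.8,.5,-2],[-1.2,.75,-3],[-1.6,1,-4],[-2,1.2,-5]],k=k,qref=ref)
    q=call(q,[[2,-1.2,-.4],[4,-2.4,-.8],[6,-3.6,-1.2],[8,-5,-1.6],[10,-6.5,-2]],[[-.6,.3,-1.3],[-1.2,.7,-2.6],[-1.8,1.1,-4],[-2.5,1.5,-5.4],[-3.1,1.8,-6.6]],k=k,qref=ref)
    print(k,q.round(2),fk(q,P)[:3,3].round(3))
    q=call(q,[[1.9,-.8,.2],[3.8,-1.6,.4],[5.7,-2.4,.6],[7.6,-3.2,.8],[9.4,-3.9,1]],[[-.1,.1,-.2],[-.2,.1,-.4],[-.3,.2,-.6],[-.3,.2,-.7],[-.3,.2,-.7]],k=k,qref=ref); print(q.round(2))
    q=call(q,[[1.2,-.4,.6],[2.4,-.8,1.2],[3.6,-1.1,1.8],[4.8,-1.5,2.4],[4.85,-1.54,2.52]],[[0,0,0]]*5,k=k,qref=ref); print(q.round(2))
print("true [ 0.93 -0.13 -0.38  2.13 -0.31  0.68  0.47][.4275 -.2593 .338], [0.85,-0.33,-.88,2.36,-.25,.49,-.08],[0.96,-.105,-1.386,2.363,.404,.463,-.977]")
E
python3 t2.py
```

```text
0 [ 0.78 -0.16 -0.45  2.11 -0.17  0.69  0.16] [ 0.467 -0.187  0.355]
[ 0.82 -0.24 -1.09  2.24  0.06  0.55 -0.55]
[ 0.54  0.39 -1.41  2.21  1.14  0.94 -1.78]
0.05 [ 0.79 -0.16 -0.45  2.11 -0.17  0.69  0.16] [ 0.467 -0.187  0.355]
[ 0.81 -0.24 -1.08  2.24  0.07  0.55 -0.56]
[ 0.5   0.34 -1.37  2.21  1.1   0.89 -1.76]
0.2 [ 0.78 -0.16 -0.45  2.11 -0.17  0.69  0.16] [ 0.467 -0.187  0.355]
[ 0.78 -0.23 -1.06  2.25  0.09  0.55 -0.59]
[ 0.29  0.21 -1.09  2.21  0.97  0.76 -1.67]
0.05 [ 0.61 -0.16 -0.3   2.11 -0.12  0.69  0.11] [ 0.467 -0.187  0.355]
[ 0.42 -0.18 -0.79  2.26  0.28  0.59 -0.8 ]
[ 0.18  0.17 -0.96  2.22  0.93  0.73 -1.65]
0.2 [ 0.3  -0.17 -0.03  2.13 -0.03  0.69  0.02] [ 0.467 -0.187  0.355]
[-0.04 -0.16 -0.39  2.28  0.42  0.63 -0.95]
[-0.26  0.1  -0.49  2.24  0.82  0.66 -1.58]
true [ 0.93 -0.13 -0.38  2.13 -0.31  0.68  0.47][.4275 -.2593 .338], [0.85,-0.33,-.88,2.36,-.25,.49,-.08],[0.96,-.105,-1.386,2.363,.404,.463,-.977]
```

```bash
cat > t3.py <<'E'
from sim import *
from station import get_obs
D=np.load("rackf.npz"); RK=(D["R"],D["p"]); ys=D["ys"]; ST=seat(*np.load("stand.npy"))
q0=get_obs()["q"]; print(fk(q0,P)[:3,3],get_obs()["eef_pos"])
def tool(yaw,tilt):
    A=R.from_euler('z',yaw)*R.from_euler('y',-tilt)
    M=A.as_matrix(); return np.column_stack([M[:,1],M[:,0],-M[:,2]])
def mk(r,az,z,yaw,tilt=np.pi/6):
    T=np.eye(4);T[:3,:3]=tool(yaw,tilt);T[:3,3]=[r*np.cos(az),r*np.sin(az),z];return T
def moveto(q,T1,ex=None):
    T0=fk(q,P); d=np.linalg.norm(T1[:3,3]-T0[:3,3]); rv=R.from_matrix(T0[:3,:3].T@T1[:3,:3]).as_rotvec(); n=int(max(d/.03,np.degrees(np.linalg.norm(rv))/5,1))+1
    for i in range(1,n+1):
        T=np.eye(4);T[:3,3]=T0[:3,3]+(T1[:3,3]-T0[:3,3])*i/n;T[:3,:3]=T0[:3,:3]@R.from_rotvec(rv*i/n).as_matrix()
        q=step(q,T,it=2)
        if ex is not None: ex.append(q)
    return q
if __name__=="__main__":
    yk=D["yaw"]; Tg=np.eye(4);Tg[:3,:3]=tool(yk,np.pi/6);Tg[:3,3]=w(RK,[(.006,ys[2],.15)])[0]
    import itertools
    out=[]
    for r1,az1,az2,tl,z in itertools.product((.65,.75,.85),(-.9,-.4,.17),(.17,.5,.8,1.1),(0,np.pi/6),(.35,)):
        ex=[];q=q0
        q=moveto(q,mk(r1,az1,z,az1,tl),ex);q=moveto(q,mk(r1,az2,z,az2,tl),ex);q=moveto(q,mk(.55,az2,z-.05,az2,np.pi/6),ex);q=moveto(q,Tg,ex)
        ex=np.array(ex); marg=np.minimum(ex-lo,hi-ex)[6:].min()
        err=np.linalg.norm(fk(q,P)[:3,3]-Tg[:3,3])
        fm=np.minimum(q-lo,hi-q).min()
        out.append((fm+min(marg,.03),r1,az1,az2,tl,marg,err,q.round(2)))
    out.sort(key=lambda a:-a[0])
    for o in out[:8]: print(o)
E
time python3 t3.py
```

```text
[0.41948389 0.07571996 0.20820788] [0.4195362  0.07572184 0.20820717]
(np.float64(0.09637488495325838), 0.65, -0.9, 0.8, 0, np.float64(0.042099004397123), np.float64(2.9678021226101704e-06), array([ 0.57,  0.16, -1.2 ,  2.37,  1.07,  0.59, -1.68]))
(np.float64(0.09609934634439465), 0.85, -0.9, 0.8, 0, np.float64(0.029581507408019903), np.float64(2.9683438210144843e-06), array([ 0.58,  0.16, -1.21,  2.37,  1.07,  0.6 , -1.69]))
(np.float64(0.09527417132230484), 0.65, -0.4, 0.17, 0, np.float64(0.06527417132230484), np.float64(7.703424627233383e-05), array([ 0.53,  0.14, -1.16,  2.37,  1.05,  0.58, -1.67]))
(np.float64(0.0945190025239235), 0.65, -0.4, 0.17, 0.5235987755982988, np.float64(0.06451900252392351), np.float64(7.745390960501711e-05), array([ 0.5 ,  0.13, -1.13,  2.38,  1.04,  0.57, -1.67]))
(np.float64(0.09427122807398389), 0.65, -0.4, 0.5, 0.5235987755982988, np.float64(0.03935719005300742), np.float64(4.982313356425978e-06), array([ 0.49,  0.13, -1.12,  2.38,  1.04,  0.57, -1.67]))
(np.float64(0.09263428078632849), 0.75, -0.9, 0.5, 0.5235987755982988, np.float64(0.06263428078632849), np.float64(4.906480744223644e-06), array([ 0.44,  0.12, -1.06,  2.38,  1.03,  0.56, -1.66]))
(np.float64(0.09256927620873043), 0.85, -0.9, 0.5, 0.5235987755982988, np.float64(0.06256927620873043), np.float64(4.899849582928497e-06), array([ 0.44,  0.12, -1.06,  2.38,  1.03,  0.56, -1.66]))
(np.float64(0.09232776733622813), 0.65, -0.9, 0.5, 0.5235987755982988, np.float64(0.062327767336228135), np.float64(4.881235604446814e-06), array([ 0.43,  0.12, -1.05,  2.38,  1.02,  0.56, -1.66]))
real	0m31.592s
user	0m32.043s
sys	0m0.100s
```

Run:
```python
from mv import *
from t3 import mk
T=mk(.65,-.4,.35,-.4); go(T[:3,3],T[:3,:3])
```

```text
[0.41948389 0.07571996 0.20820788] [0.4195362  0.07572184 0.20820717]
t 2.25 p [0.4195 0.0757 0.2082] w 0.5851 F [ 0.4 -0.  -0.8]
dp [-11.5, 11.13, -0.66] ang [-0.71, -0.94, 2.04] mm 400 deg 11.8
```

Call:
jog_arm --dp '[[-1.4,1.4,-0.1],[-2.8,2.8,-0.2],[-4.2,4.2,-0.3],[-5.6,5.4,-0.4],[-7,6.8,-0.5]]' --angular '[[-0.1,-0.1,0.2],[-0.2,-0.2,0.4],[-0.3,-0.4,0.7],[-0.4,-0.6,1],[-0.5,-0.7,1.4]]' --claw '[50,50,50,50,50]'

```text
t: 2.75
eef_pos: [0.5278, -0.1267, 0.2999]
tool_rot: [0.209, 0.79, 0.559, 0.141]
contact_force: [1.1, 0.6, 0.6]
gripper_width: 0.585
```

Run:
```python
from mv import *
from t3 import mk
print(get_obs()["q"].round(2))
T=mk(.65,-.4,.35,-.4); go(T[:3,3],T[:3,:3])
```

```text
[ 0.52771812 -0.12566221  0.29850837] [ 0.52782558 -0.12673935  0.29986583]
[ 0.98  0.   -0.93  2.11  0.29  0.56 -0.5 ]
t 2.75 p [ 0.5278 -0.1267  0.2999] w 0.5853 F [1.1 0.6 0.6]
dp [-3.83, 4.77, 0.42] ang [-0.15, -0.23, 0.63] mm 153 deg 3.5
```

Call:
jog_arm --dp '[[-1,1.2,0.1],[-2,2.4,0.2],[-3,3.6,0.3],[-3.8,4.8,0.4],[-3.8,4.8,0.4]]' --angular '[[0,-0.1,0.2],[-0.1,-0.1,0.3],[-0.1,-0.2,0.5],[-0.15,-0.2,0.6],[-0.15,-0.2,0.6]]' --claw '[50,50,50,50,50]'

```text
t: 3.25
eef_pos: [0.6006, -0.2563, 0.3517]
tool_rot: [0.216, 0.805, 0.533, 0.145]
contact_force: [-0.6, 0.7, -0.5]
gripper_width: 0.587
```

```bash
sed -i 's/^q0=.*$/q0=get_obs()["q"]/' t3.py
cat > t4.py <<'E'
from t3 import *
import itertools
print(q0.round(2))
yk=D["yaw"]; Tg=np.eye(4);Tg[:3,:3]=tool(yk,np.pi/6);Tg[:3,3]=w(RK,[(.006,ys[2],.15)])[0]
out=[]
for r1,az1,az2 in itertools.product((.65,.75,.85),(-.4,-.8),(.17,.35,.5,.8)):
    ex=[];q=q0
    if az1<-.5: q=moveto(q,mk(.65,az1,.35,az1),ex)
    q=moveto(q,mk(r1,az1,.35,az1),ex);
    n=len(ex)
    for a in np.arange(az1+.2,az2+.01,.2): q=moveto(q,mk(r1,a,.35,a),ex)
    q=moveto(q,mk(.55,az2,.3,az2),ex);q=moveto(q,Tg,ex)
    ex=np.array(ex); marg=np.minimum(ex-lo,hi-ex).min()
    fm=np.minimum(q-lo,hi-q).min()
    out.append((round(fm,3),r1,az1,az2,round(marg,3),q.round(2)))
out.sort(key=lambda a:-a[0])
for o in out: print(o)
E
python3 t4.py
```

```text
[ 1.04  0.18 -0.84  1.85  0.35  0.67 -0.38]
(np.float64(0.067), 0.85, -0.8, 0.8, np.float64(0.0), array([ 0.6 ,  0.17, -1.24,  2.37,  1.08,  0.61, -1.69]))
(np.float64(0.066), 0.65, -0.4, 0.8, np.float64(0.0), array([ 0.55,  0.15, -1.18,  2.37,  1.06,  0.59, -1.68]))
(np.float64(0.066), 0.65, -0.8, 0.8, np.float64(0.0), array([ 0.55,  0.15, -1.18,  2.37,  1.06,  0.59, -1.68]))
(np.float64(0.066), 0.75, -0.8, 0.8, np.float64(0.0), array([ 0.55,  0.15, -1.19,  2.37,  1.06,  0.59, -1.68]))
(np.float64(0.066), 0.85, -0.4, 0.8, np.float64(0.0), array([ 0.56,  0.15, -1.2 ,  2.37,  1.07,  0.59, -1.68]))
(np.float64(0.065), 0.75, -0.4, 0.8, np.float64(0.0), array([ 0.53,  0.14, -1.16,  2.37,  1.05,  0.58, -1.68]))
(np.float64(0.064), 0.65, -0.4, 0.17, np.float64(0.064), array([ 0.49,  0.13, -1.12,  2.38,  1.04,  0.57, -1.67]))
(np.float64(0.064), 0.65, -0.4, 0.35, np.float64(0.064), array([ 0.47,  0.13, -1.1 ,  2.38,  1.04,  0.57, -1.66]))
(np.float64(0.064), 0.65, -0.4, 0.5, np.float64(0.064), array([ 0.48,  0.13, -1.1 ,  2.38,  1.04,  0.57, -1.66]))
(np.float64(0.064), 0.65, -0.8, 0.17, np
[... 979 characters left out ...]
57, -1.67]))
(np.float64(0.064), 0.85, -0.4, 0.35, np.float64(0.064), array([ 0.47,  0.13, -1.09,  2.38,  1.03,  0.57, -1.66]))
(np.float64(0.064), 0.85, -0.4, 0.5, np.float64(0.064), array([ 0.47,  0.13, -1.1 ,  2.38,  1.04,  0.57, -1.66]))
(np.float64(0.064), 0.85, -0.8, 0.17, np.float64(0.064), array([ 0.47,  0.13, -1.1 ,  2.38,  1.04,  0.57, -1.66]))
(np.float64(0.063), 0.75, -0.8, 0.35, np.float64(0.063), array([ 0.47,  0.13, -1.09,  2.38,  1.03,  0.57, -1.66]))
(np.float64(0.063), 0.85, -0.8, 0.35, np.float64(0.063), array([ 0.45,  0.12, -1.07,  2.38,  1.03,  0.56, -1.66]))
(np.float64(0.063), 0.85, -0.8, 0.5, np.float64(0.063), array([ 0.45,  0.12, -1.08,  2.38,  1.03,  0.56, -1.66]))
```

Run:
```python
from mv import *
from t3 import mk
T=mk(.66,.17,.34,0); go(T[:3,3],T[:3,:3])
```

```text
t 3.25 p [ 0.6006 -0.2563  0.3517] w 0.587 F [-0.6  0.7 -0.5]
dp [14.33, -3.63, -1.52] ang [0.04, 2.27, -3.99] mm 372 deg 23.0
```

Call:
jog_arm --dp '[[1.6,-0.4,-0.2],[3.2,-0.8,-0.3],[4.8,-1.2,-0.5],[6.4,-1.6,-0.7],[8,-2,-0.8]]' --angular '[[0,0.2,-0.4],[0,0.5,-0.9],[0,0.8,-1.3],[0,1,-1.8],[0,1.3,-2.2]]' --claw '[50,50,50,50,50]'

```text
t: 3.75
eef_pos: [0.6266, -0.0436, 0.3424]
tool_rot: [0.197, 0.739, 0.623, 0.168]
contact_force: [0.0, -0.3, 0.2]
gripper_width: 0.588
```

Run:
```python
from mv import *
from t3 import mk
print(get_obs()["q"].round(2))
T=mk(.66,.17,.34,0); go(T[:3,3],T[:3,:3])
```

```text
[ 0.79  0.16 -0.96  1.9   0.45  0.68 -0.59]
t 3.75 p [ 0.6266 -0.0436  0.3424] w 0.5879 F [ 0.  -0.3  0.2]
dp [6.28, -0.15, 0.05] ang [-0.0, 0.94, -1.7] mm 157 deg 9.7
```

Call:
jog_arm --dp '[[1.5,0,0],[3,0,0],[4.5,-0.1,0],[6,-0.1,0],[7,-0.2,0]]' --angular '[[0,0.2,-0.3],[0,0.4,-0.7],[0,0.6,-1],[0,0.8,-1.4],[0,0.9,-1.7]]' --claw '[50,50,50,50,50]'

```text
t: 4.25
eef_pos: [0.6523, 0.1303, 0.3403]
tool_rot: [0.183, 0.683, 0.683, 0.182]
contact_force: [0.2, 0.5, 0.4]
gripper_width: 0.582
```

Run:
```python
from mv import *
print(get_obs()["q"].round(2))
go(w(RK,[(.0065,ys[2],.17)])[0],Rt(RK))
```

```text
[ 0.46  0.27 -0.99  1.82  0.65  0.78 -0.84]
t 4.25 p [0.6523 0.1303 0.3403] w 0.5824 F [0.2 0.5 0.4]
dp [-1.15, -10.13, 0.63] ang [-0.02, -1.14, 2.02] mm 255 deg 11.6
```

Call:
jog_arm --dp '[[-0.1,-1.2,0],[-0.3,-2.4,0],[-0.4,-3.6,0],[-0.6,-4.8,0],[-0.7,-6.2,0]]' --angular '[[0,-0.2,0.3],[0,-0.4,0.6],[0,-0.6,1],[0,-0.8,1.4],[0,-1,1.8]]' --claw '[50,50,50,50,50]'

```text
t: 4.75
eef_pos: [0.5172, 0.1096, 0.2622]
tool_rot: [0.199, 0.744, 0.617, 0.165]
contact_force: [0.3, -0.7, -0.1]
gripper_width: 0.585
```

Run:
```python
from mv import *
print(get_obs()["q"].round(2))
go(w(RK,[(.0065,ys[2],.165)])[0],Rt(RK))
```

```text
[ 0.43  0.07 -0.97  2.16  0.7   0.64 -1.22]
t 4.75 p [0.5172 0.1096 0.2622] w 0.5845 F [ 0.3 -0.7 -0.1]
dp [-0.9, -3.78, 0.87] ang [-0.02, -0.09, 0.16] mm 100 deg 0.9
```

Call:
jog_arm --dp '[[-0.2,-1,0.2],[-0.5,-2,0.4],[-0.7,-3,0.6],[-0.9,-3.78,0.87],[-0.9,-3.78,0.87]]' --angular '[[0,0,0],[0,0,0.1],[0,-0.1,0.16],[-0.02,-0.1,0.16],[-0.02,-0.1,0.16]]' --claw '[50,50,50,50,50]'

```text
t: 5.25
eef_pos: [0.4417, 0.0996, 0.1945]
tool_rot: [0.201, 0.748, 0.612, 0.161]
contact_force: [-0.4, -0.3, 0.4]
gripper_width: 0.583
```

Run:
```python
from mv import *
print(get_obs()["q"].round(2))
go(w(RK,[(.0065,ys[2],.085)])[0],Rt(RK))
r=read_camera("wrist");cv2.imwrite("pics/w2.png",r["pixels"]); np.savez("w2.npz",K=r["camera_matrix"],k1=r["k1"],rvec=r["rvec"],tvec=r["tvec"])
C["w2"]=np.load("w2.npz")
for i in (2,1): 
  for T in (0,.012): print(i,T,proj("w2",w(RK,[(T,ys[i]+.036,.12),(T,ys[i]-.036,.12)])).round(1).tolist())
```

```text
[ 0.37  0.05 -0.99  2.38  0.89  0.54 -1.55]
t 5.25 p [0.4417 0.0996 0.1945] w 0.5826 F [-0.4 -0.3  0.4]
dp [0.07, 0.08, 3.17] ang [-0.03, 0.04, 0.05] mm 79 deg 0.3
2 0 [[248.5, 161.1], [248.7, 258.5]]
2 0.012 [[267.2, 161.2], [265.3, 258.6]]
1 0 [[248.4, -0.3], [248.4, 128.2]]
1 0.012 [[269.9, -0.2], [267.8, 128.3]]
```

View pics/w2.png

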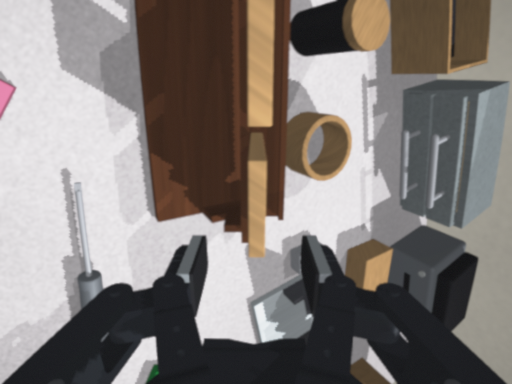

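Call:
jog_arm --dp '[[0,0,0.8],[0,0,1.6],[0.1,0.1,2.4],[0.1,0.1,3.17],[0.1,0.1,3.17]]' --angular '[[0,0,0],[0,0,0],[0,0,0],[0,0,0],[0,0,0]]' --claw '[50,50,50,50,50]'

```text
t: 5.8
eef_pos: [0.4875, 0.0946, 0.1281]
tool_rot: [0.2, 0.749, 0.61, 0.162]
contact_force: [-0.4, -0.9, -0.5]
gripper_width: 0.587
```

Run:
```python
from mv import *
print(get_obs()["q"].round(2))
go(w(RK,[(.006,ys[2],.085)])[0],Rt(RK))
r=read_camera("wrist");cv2.imwrite("pics/w3.png",r["pixels"])
```

```text
[ 0.26  0.31 -0.89  2.36  1.35  0.61 -1.93]
t 5.8 p [0.4875 0.0946 0.1281] w 0.5871 F [-0.4 -0.9 -0.5]
dp [-0.11, -0.21, -0.05] ang [-0.02, 0.02, -0.01] mm 6 deg 0.2
```

View pics/w3.png

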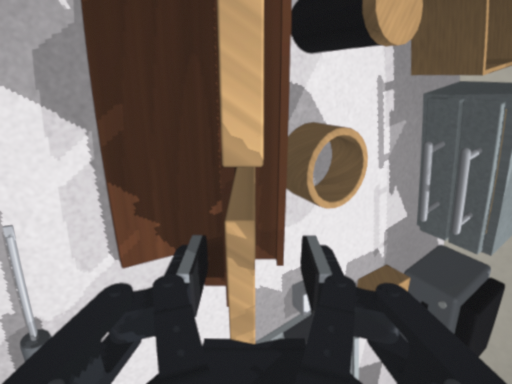

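Call:
jog_arm --dp '[[-0.1,-0.2,0],[-0.1,-0.22,0],[-0.1,-0.22,0],[-0.1,-0.22,0],[-0.1,-0.22,0]]' --angular '[[0,0,0],[0,0,0],[0,0,0],[0,0,0],[0,0,0]]' --claw '[50,50,30,30,30]' --grip_force 20

```text
t: 6.35
eef_pos: [0.4816, 0.0936, 0.1268]
tool_rot: [0.201, 0.748, 0.61, 0.164]
contact_force: [-0.2, -0.5, 0.4]
gripper_width: 0.35
```

Run:
```python
from mv import *
go(w(RK,[(.006,ys[2],.085)])[0],Rt(RK))
r=read_camera("wrist");cv2.imwrite("pics/w4.png",r["pixels"])
```

```text
t 6.35 p [0.4816 0.0936 0.1268] w 0.3498 F [-0.2 -0.5  0.4]
dp [-0.03, 0.01, 0.01] ang [0.02, 0.01, 0.0] mm 1 deg 0.1
```

View pics/w4.png

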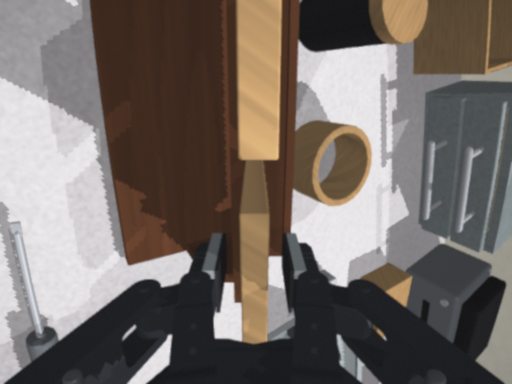

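Centred (board 241–269 px between pads at 222 and 287). Pinching.

Call:
jog_arm --dp '[[0,0,0],[0,0,0],[0,0,0],[0,0,0],[0,0,0]]' --angular '[[0,0,0],[0,0,0],[0,0,0],[0,0,0],[0,0,0]]' --claw '[18,14,10,5,5]' --grip_force 20

```text
t: 6.9
eef_pos: [0.4817, 0.0935, 0.1264]
tool_rot: [0.201, 0.748, 0.61, 0.164]
contact_force: [1.1, -0.8, 1.2]
gripper_width: 0.14
```

Run:
```python
from mv import *
for i in range(4):
    o=get_obs();print(o["gripper_width"]*85.4); read_camera("top") if i<3 else 0
go(w(RK,[(.006,ys[2],.085)])[0],Rt(RK))
```

```text
11.922523247598507
11.851545435082413
11.772383944216852
11.962939740947572
t 7.05 p [0.4817 0.0936 0.1264] w 0.1401 F [1.1 0.2 0.5]
dp [-0.03, 0.02, 0.0] ang [0.01, 0.01, 0.0] mm 1 deg 0.1
```

Call:
jog_arm --dp '[[0,0,0],[0,0,0],[0,0,-0.4],[0,0,-1.2],[0,0,-2]]' --angular '[[0,0,0],[0,0,0],[0,0,0],[0,0,0],[0,0,0]]' --claw '[5,5,5,5,5]' --grip_force 60

```text
t: 7.55
eef_pos: [0.4568, 0.0986, 0.1698]
tool_rot: [0.201, 0.749, 0.61, 0.163]
contact_force: [2.6, -0.8, -0.6]
gripper_width: 0.13
```

```bash
cat > t5.py <<'E'
from t3 import *
print(q0.round(2))
yk=D["yaw"]; ys_=np.load("stand.npy")[2]
def TT(S,x,y,z,yaw):
    T=np.eye(4);T[:3,:3]=tool(yaw,np.pi/6);T[:3,3]=w(S,[(x,y,z)])[0];return T
import itertools
for mid in ([],[mk(.62,-.1,.33,-.1)],[mk(.72,-.1,.33,-.1)],[mk(.72,-.1,.33,-.1),mk(.75,-.35,.33,-.2)]):
    ex=[];q=moveto(q0,TT(RK,.006,ys[2],.185,yk),ex)
    for m in mid: q=moveto(q,m,ex)
    q=moveto(q,TT(ST,.012,0,.25,ys_),ex);qa=q;q=moveto(q,TT(ST,.008,0,.085,ys_),ex)
    e=np.array(ex); print(np.minimum(e-lo,hi-e).min(0).round(2),qa.round(2),q.round(2),(fk(q,P)-TT(ST,.008,0,.085,ys_))[:3,3].round(3))
E
python3 t5.py; python3 -c "
from mv import *
go(w(RK,[(.006,ys[2],.2)])[0],Rt(RK))"
```

```text
[ 0.33  0.15 -0.97  2.38  1.09  0.57 -1.73]
[2.48 0.22 0.39 0.05 0.69 0.   1.37] [ 0.41 -0.03 -0.01  2.21 -0.39  0.5   0.68] [ 0.48  0.33 -0.17  2.18 -0.68  0.17  0.96] [-0.001  0.001 -0.   ]
[1.93 0.31 0.39 0.06 0.97 0.   1.37] [ 1.03  0.   -0.62  2.18 -0.4   0.51  0.7 ] [ 0.71  0.36 -0.44  2.17 -0.04  0.17  0.36] [-0.007  0.003 -0.004]
[1.36 0.31 0.22 0.06 1.06 0.   1.37] [ 1.6   0.05 -1.19  2.15 -0.31  0.5   0.65] [ 0.84  0.39 -0.6   2.17  0.38  0.17 -0.04] [-0.004 -0.    -0.002]
[1.21 0.31 0.06 0.06 1.13 0.   1.37] [ 1.75  0.08 -1.35  2.15 -0.24  0.5   0.59] [ 0.86  0.39 -0.62  2.17  0.44  0.17 -0.11] [-0.002 -0.    -0.001]
t 7.55 p [0.4568 0.0986 0.1698] w 0.1305 F [ 2.6 -0.8 -0.6]
dp [-0.03, 0.03, -2.59] ang [-0.0, 0.0, 0.0] mm 65 deg 0.0
```

```bash
cat > t6.py <<'E'
from t5 import *
T=TT(ST,.008,0,.085,ys_)
lo2=lo-np.array([0,0,0,0,0,.3,0])
best=[]
for z in (.085,.2):
  T=TT(ST,.008,0,z,ys_)
  for q1 in np.arange(-1.2,2.7,.3):
    c=None
    for s in range(6):
        rng=np.random.default_rng(s); g=rng.uniform(lo+.1,hi-.1); g[0]=q1
        f=lambda v:(lambda q:(np.r_[(fk(q,P)[:3,3]-T[:3,3])*10,(fk(q,P)[:3,:3]-T[:3,:3]).ravel()]))(np.r_[q1,v])
        r=least_squares(f,g[1:],bounds=(lo2[1:],hi[1:]),max_nfev=80)
        if r.cost<1e-8: print(z,np.r_[q1,r.x].round(2));
E
python3 t6.py | tail -n +6 | sort -u
```

```text
0.085 [ 0.    0.35  0.4   2.22 -1.27  0.31  1.51]
0.085 [ 0.3   0.33  0.05  2.2  -0.98  0.21  1.25]
0.085 [ 0.6   0.34 -0.3   2.21  2.64 -0.12 -2.34]
0.085 [ 0.6   0.34 -0.31  2.18 -0.38  0.15  0.68]
0.085 [ 0.9   0.4  -0.67  2.17  0.55  0.17 -0.2 ]
0.085 [ 1.2   0.55 -1.05  2.16  1.13  0.34 -0.7 ]
0.2 [ 0.    0.06  0.4   2.25 -0.54  0.4   0.83]
0.2 [ 0.3   0.07  0.08  2.23 -0.49  0.39  0.77]
0.2 [ 0.6   0.08 -0.23  2.21 -0.42  0.39  0.71]
0.2 [ 0.9   0.11 -0.54  2.19 -0.32  0.38  0.62]
0.2 [ 1.2   0.15 -0.87  2.18 -0.16  0.37  0.48]
0.2 [ 1.5   0.25 -1.22  2.17  0.18  0.39  0.18]
0.2 [-0.3   0.05  0.72  2.26 -0.59  0.41  0.88]
0.2 [-0.6   0.06  1.05  2.27 -0.65  0.43  0.96]
```

```bash
cat > t7.py <<'E'
from t5 import *
lo2=lo.copy(); lo2[5]=-.3
import sim; sim.lo=lo2
def T2(x,y,z,dy,dt):
    T=np.eye(4);T[:3,:3]=tool(ys_+dy,np.pi/6+dt);T[:3,3]=w(ST,[(x,y,z)])[0];return T
print("yaw/tilt")
qa=moveto(q0,TT(RK,.006,ys[2],.185,yk))
for dy in(-.15,0,.15):
  for dt in (-.08,0):
    q=moveto(qa,T2(.012,0,.25,dy,dt));q=moveto(q,T2(.008,0,.085,dy,dt)); print(dy,dt,q.round(2))
print("loops")
for m in ([mk(.5,.0,.3,0)],[mk(.47,-.3,.3,-.3)],[mk(.7,.2,.33,.2),mk(.7,.5,.33,.4),mk(.5,.5,.3,.4),mk(.5,0,.3,0)],[mk(.8,.2,.33,.2),mk(.8,.6,.33,.5),mk(.5,.5,.33,.4),mk(.5,0,.3,0),mk(.5,-.35,.3,0)],[mk(.7,.2,.33,.2),mk(.7,.5,.4,1),mk(.5,.5,.35,1),mk(.5,0,.3,0)],[mk(.5,-.35,.3,-.8)],[mk(.5,-.35,.3,.5)],[mk(.55,-.35,.33,-.3,.0)]):
    q=qa; ex=[]
    for t in m: q=moveto(q,t,ex)
    q=moveto(q,T2(.012,0,.25,0,0),ex);qb=q;q=moveto(q,T2(.008,0,.085,0,0),ex); e=np.array(ex);print(np.minimum(e-lo,hi-e).min(0).round(2),qb.round(2),q.round(2))
E
python3 t7.py | tail -n +6
```

```text
yaw/tilt
-0.15 -0.08 [ 0.43  0.33 -0.18  2.15  0.08  0.23  0.03]
-0.15 0 [ 0.39  0.32 -0.13  2.21 -0.13  0.1   0.23]
0 -0.08 [ 0.47  0.34 -0.17  2.13 -0.27  0.26  0.54]
0 0 [ 0.48  0.33 -0.17  2.18 -0.67  0.17  0.96]
0.15 -0.08 [ 0.48  0.35 -0.14  2.11 -0.51  0.32  0.94]
0.15 0 [ 0.44  0.35 -0.07  2.16 -0.94  0.28  1.38]
loops
[ 2.44  0.22  0.45  0.09  0.79 -0.01  1.8 ] [ 0.5  -0.03 -0.1   2.2  -0.4   0.5   0.68] [ 0.52  0.34 -0.21  2.18 -0.58  0.16  0.87]
[2.49 0.15 0.45 0.07 0.61 0.   1.74] [ 0.33 -0.04  0.06  2.21 -0.38  0.5   0.67] [ 0.44  0.33 -0.12  2.19 -0.76  0.17  1.04]
[ 2.11  0.15  0.17  0.12  0.97 -0.03  1.66] [ 0.85 -0.01 -0.44  2.18 -0.4   0.51  0.7 ] [ 0.66  0.35 -0.37  2.17 -0.21  0.14  0.52]
[ 1.99  0.07  0.    0.12  0.94 -0.03  1.61] [ 0.97 -0.   -0.56  2.18 -0.4   0.51  0.7 ] [ 0.69  0.36 -0.42  2.17 -0.09  0.14  0.41]
[ 1.14  0.    0.    0.12  0.46 -0.01  1.66] [ 1.8   0.1  -1.4   2.15 -0.2   0.5   0.55] [ 0.87  0.39 -0.63  2.17  0.45  0.16 -0.11]
[ 2.27  0.23  0.43  0.08  0.94 -0.02  1.63] [ 0.63 -0.02 -0.23  2.2  -0.4   0.51  0.69] [ 0.58  0.34 -0.28  2.18 -0.43  0.15  0.73]
[2.5  0.18 0.49 0.05 0.46 0.03 1.59] [ 0.18 -0.05  0.21  2.22 -0.37  0.5   0.66] [ 0.35  0.33 -0.01  2.19 -0.91  0.2   1.19]
[ 2.02  0.28  0.47  0.11  0.97 -0.03  1.85] [ 0.94 -0.   -0.53  2.18 -0.4   0.51  0.7 ] [ 0.68  0.35 -0.41  2.17 -0.13  0.14  0.44]
```

```bash
sed -i '/^print("yaw/,/print(dy/d' t7.py; sed -i 's/^for m in (.*$/qa=moveto(q0,TT(RK,.006,ys[2],.185,yk))\nfor m in ([mk(.5,-.35,.3,.8)],[mk(.5,-.35,.3,1.)],[mk(.52,-.1,.3,.8),mk(.52,-.35,.3,.8)],[mk(.58,-.1,.33,.8),mk(.55,-.35,.32,.8)],[mk(.5,-.45,.3,1.2)],[mk(.6,-.35,.34,.8)],[mk(.6,-.35,.34,1.2)],[mk(.6,-.35,.34,.8,.2)]):/' t7.py;  python3 t7.py | tail -n +6
```

```text
loops
[2.5  0.19 0.48 0.04 0.41 0.04 1.26] [ 0.13 -0.05  0.26  2.22 -0.36  0.5   0.65] [ 0.31  0.33  0.03  2.19 -0.96  0.21  1.23]
[2.5  0.19 0.47 0.04 0.39 0.04 1.07] [ 0.12 -0.05  0.27  2.23 -0.36  0.5   0.65] [ 0.3   0.33  0.05  2.2  -0.98  0.21  1.25]
[2.5  0.23 0.46 0.07 0.64 0.   1.29] [ 0.36 -0.03  0.03  2.21 -0.39  0.5   0.67] [ 0.46  0.33 -0.14  2.18 -0.73  0.17  1.01]
[ 2.32  0.26  0.46  0.08  0.78 -0.02  1.37] [ 0.56 -0.02 -0.16  2.2  -0.4   0.5   0.69] [ 0.55  0.34 -0.25  2.18 -0.51  0.15  0.8 ]
[2.51 0.18 0.47 0.03 0.3  0.06 0.81] [ 0.02 -0.06  0.36  2.23 -0.34  0.5   0.64] [ 0.23  0.33  0.13  2.2  -1.07  0.23  1.33]
[ 2.49  0.23  0.49  0.07  0.66 -0.    1.39] [ 0.38 -0.03  0.02  2.21 -0.39  0.5   0.67] [ 0.47  0.33 -0.15  2.18 -0.71  0.17  0.99]
[2.5  0.23 0.47 0.07 0.61 0.01 1.06] [ 0.33 -0.04  0.07  2.21 -0.38  0.5   0.67] [ 0.44  0.33 -0.11  2.19 -0.76  0.18  1.04]
[ 2.24  0.26  0.48  0.09  0.97 -0.02  1.83] [ 0.72 -0.01 -0.31  2.19 -0.4   0.51  0.69] [ 0.61  0.34 -0.32  2.18 -0.34  0.15  0.65]
```

Call:
jog_arm --dp '[[0,0,-0.6],[0,0,-1.2],[0,0,-1.8],[0,0,-2.4],[0,0,-2.4]]' --angular '[[0,0,0],[0,0,0],[0,0,0],[0,0,0],[0,0,0]]' --claw '[5,5,5,5,5]'

```text
t: 8.05
eef_pos: [0.4274, 0.1049, 0.2226]
tool_rot: [0.202, 0.748, 0.61, 0.164]
contact_force: [0.9, 0.5, -0.2]
gripper_width: 0.136
```

Run:
```python
from mv import *
from t3 import mk
print(get_obs()["q"].round(2))
T=mk(.5,-.35,.3,.8); go(T[:3,3],T[:3,:3])
r=read_camera("scene");cv2.imwrite("pics/s2.png",r["pixels"][80:280,180:440].repeat(3,0).repeat(3,1))
```

```text
[ 0.41 -0.07 -1.01  2.37  0.66  0.53 -1.34]
t 8.05 p [0.4274 0.1049 0.2226] w 0.1356 F [ 0.9  0.5 -0.2]
dp [-10.49, 4.91, -0.72] ang [0.03, 5.77, -9.93] mm 290 deg 57.4
```

View pics/s2.png

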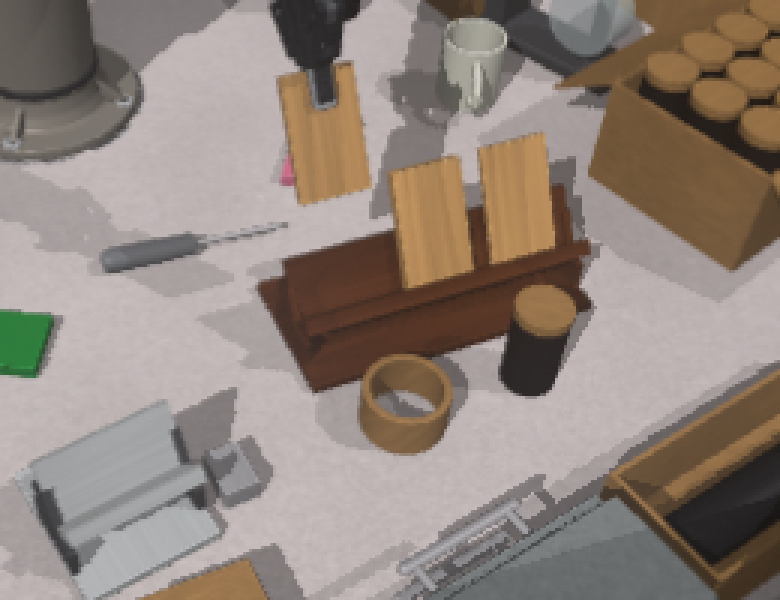

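Call:
jog_arm --dp '[[-1,0.5,-0.3],[-2,1,-0.5],[-3,1.5,-0.6],[-4,2,-0.7],[-5,2.5,-0.7]]' --angular '[[0,0.5,-0.9],[0,1,-1.8],[0,1.6,-2.8],[0,2.2,-3.8],[0,2.8,-4.8]]' --claw '[5,5,5,5,5]'

```text
t: 8.6
eef_pos: [0.4331, 0.026, 0.2447]
tool_rot: [0.17, 0.669, 0.704, 0.17]
contact_force: [-0.6, -0.2, 0.1]
gripper_width: 0.129
```

Run:
```python
from mv import *
from t3 import mk
print(get_obs()["q"].round(2))
T=mk(.5,-.35,.3,.8); go(T[:3,3],T[:3,:3])
```

```text
[ 0.24 -0.17 -0.47  2.38  0.06  0.43 -0.23]
t 8.6 p [0.4331 0.026  0.2447] w 0.1291 F [-0.6 -0.2  0.1]
dp [-7.98, 1.95, -1.38] ang [-0.46, 4.27, -7.49] mm 208 deg 43.2
```

Call:
jog_arm --dp '[[-0.8,0.2,-0.2],[-1.6,0.4,-0.3],[-2.4,0.6,-0.5],[-3.2,0.8,-0.6],[-4,1,-0.8]]' --angular '[[0,0.4,-0.7],[-0.1,0.8,-1.4],[-0.1,1.2,-2.1],[-0.2,1.6,-2.8],[-0.2,2.1,-3.6]]' --claw '[5,5,5,5,5]'

```text
t: 9.1
eef_pos: [0.4481, -0.0635, 0.2707]
tool_rot: [0.137, 0.546, 0.802, 0.202]
contact_force: [0.4, 0.5, -1.2]
gripper_width: 0.133
```

Run:
```python
from mv import *
from t3 import mk
print(get_obs()["q"].round(2))
T=mk(.5,-.35,.3,.8); go(T[:3,3],T[:3,:3])
```

```text
[ 0.06 -0.14  0.12  2.3  -0.43  0.59  0.87]
t 9.1 p [ 0.4481 -0.0635  0.2707] w 0.1332 F [ 0.4  0.5 -1.2]
dp [-4.33, -0.13, -1.41] ang [-0.34, 2.35, -4.26] mm 114 deg 24.4
```

```bash
cat > t8.py <<'E'
from t3 import *
ys_=np.load("stand.npy")[2]
import sim; lo2=lo.copy(); lo2[5]=-.3; sim.lo=lo2
def T2(x,y,z,dy=0,dt=0):
    T=np.eye(4);T[:3,:3]=tool(ys_+dy,np.pi/6+dt);T[:3,3]=w(ST,[(x,y,z)])[0];return T
if __name__=="__main__":
  print(q0.round(2))
  for m in ([],[mk(.5,-.35,.3,.8)],[mk(.55,-.35,.3,.6)]):
    q=q0; ex=[]
    for t in m: q=moveto(q,t,ex)
    q=moveto(q,T2(.012,0,.22,0,0),ex);qb=q;q=moveto(q,T2(.008,0,.085,0,0),ex); e=np.array(ex);print(np.minimum(e-lo,hi-e).min(0).round(2),qb.round(2),q.round(2))
E
python3 t8.py
```

```text
[ 0.06 -0.14  0.12  2.3  -0.43  0.59  0.87]
[2.62 0.23 1.24 0.15 0.45 0.03 1.77] [ 0.16  0.02  0.22  2.23 -0.45  0.44  0.73] [ 0.34  0.33 -0.    2.19 -0.92  0.2   1.19]
[2.71 0.23 1.04 0.18 0.32 0.05 1.25] [ 0.03  0.01  0.36  2.23 -0.45  0.44  0.73] [ 0.25  0.33  0.11  2.2  -1.05  0.22  1.31]
[2.7  0.24 1.09 0.19 0.34 0.05 1.45] [ 0.05  0.01  0.34  2.23 -0.45  0.44  0.73] [ 0.26  0.33  0.1   2.2  -1.03  0.22  1.3 ]
```

Go via (0.55, az −0.35, yaw 0.6), then above the stand.

Run:
```python
from mv import *
from t3 import mk
T=mk(.55,-.35,.3,.6); go(T[:3,3],T[:3,:3])
```

```text
t 9.1 p [ 0.4481 -0.0635  0.2707] w 0.1332 F [ 0.4  0.5 -1.2]
dp [-5.66, 1.19, -0.7] ang [-0.35, 1.23, -2.26] mm 146 deg 13.0
```

Call:
jog_arm --dp '[[-1.2,0.2,-0.2],[-2.4,0.4,-0.3],[-3.6,0.7,-0.4],[-4.8,1,-0.6],[-5.7,1.2,-0.7]]' --angular '[[-0.1,0.3,-0.5],[-0.1,0.6,-1],[-0.2,0.8,-1.5],[-0.3,1,-2],[-0.3,1.2,-2.3]]' --claw '[5,5,5,5,5]'

```text
t: 9.6
eef_pos: [0.5176, -0.1912, 0.3001]
tool_rot: [0.121, 0.451, 0.855, 0.226]
contact_force: [1.5, 0.4, -1.3]
gripper_width: 0.13
```

Run:
```python
from mv import *
from t8 import T2
print(get_obs()["q"].round(2))
T=T2(.014,0,.20); go(T[:3,3],T[:3,:3])
```

```text
[ 0.15  0.11  0.38  2.01 -0.66  0.9   1.51]
t 9.6 p [ 0.5176 -0.1912  0.3001] w 0.1298 F [ 1.5  0.4 -1.3]
dp [-0.14, -1.95, 2.11] ang [-0.05, -3.49, 6.17] mm 72 deg 35.4
```

Call:
jog_arm --dp '[[0,-0.4,0.2],[0,-0.8,0.4],[-0.1,-1.2,0.6],[-0.1,-1.6,0.9],[-0.1,-1.9,1.2]]' --angular '[[0,-0.7,1.2],[0,-1.4,2.4],[0,-2.1,3.6],[0,-2.8,4.9],[-0.05,-3.5,6.2]]' --claw '[5,5,5,5,5]'

```text
t: 10.1
eef_pos: [0.4963, -0.2065, 0.2499]
tool_rot: [0.185, 0.693, 0.673, 0.181]
contact_force: [-0.5, -0.2, -1.6]
gripper_width: 0.133
```

```bash
python3 - <<'E'
from mv import *
from t8 import T2
print(get_obs()["q"].round(2))
T=T2(.014,0,.17); go(T[:3,3],T[:3,:3])
E
python3 t8.py
```

```text
[ 0.04  0.01  0.35  2.24 -0.45  0.44  0.73]
t 10.1 p [ 0.4963 -0.2065  0.2499] w 0.1328 F [-0.5 -0.2 -1.6]
dp [0.13, -0.05, 2.08] ang [0.01, 0.03, -0.1] mm 52 deg 0.5
[ 0.04  0.01  0.35  2.24 -0.45  0.44  0.73]
[2.7  0.35 1.11 0.2  0.33 0.05 1.66] [ 0.04  0.01  0.35  2.23 -0.45  0.44  0.73] [ 0.26  0.33  0.1   2.2  -1.04  0.22  1.3 ]
[2.71 0.35 1.04 0.2  0.33 0.05 1.25] [ 0.04  0.01  0.35  2.23 -0.45  0.44  0.73] [ 0.25  0.33  0.1   2.2  -1.04  0.22  1.3 ]
[2.71 0.35 1.07 0.2  0.32 0.05 1.45] [ 0.03  0.01  0.36  2.23 -0.45  0.44  0.73] [ 0.25  0.33  0.11  2.2  -1.05  0.22  1.31]
```

Good margins. Look before descending.

Run:
```python
from ov import *
from station import *
r=read_camera("top");t=r["pixels"];r2=read_camera("scene");s=r2["pixels"]
T=seat(*np.load("stand.npy"))
# expected board in hand from TCP pose
o=get_obs();q=o["tool_rot"];Rm=R.from_quat([q[1],q[2],q[3],q[0]]).as_matrix()
B=(np.column_stack([Rm[:,1],Rm[:,0],-Rm[:,2]]),o["eef_pos"]-(-Rm[:,2])*.0)
L=box(B,-.006,.006,-.036,.036,-.085,.035)
out=[]
for n,im,c in(("top",t,(240,120,130,100,6)),("scene",s,(160,150,130,100,6))):
    a=crop(im,*c); draw(a,n,L,c[0],c[1],c[4],(0,255,0)); out.append(cv2.resize(a,(400,308)))
cv2.imwrite("pics/pre.png",np.hstack(out))
```

```text
(no output)
```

View pics/pre.png

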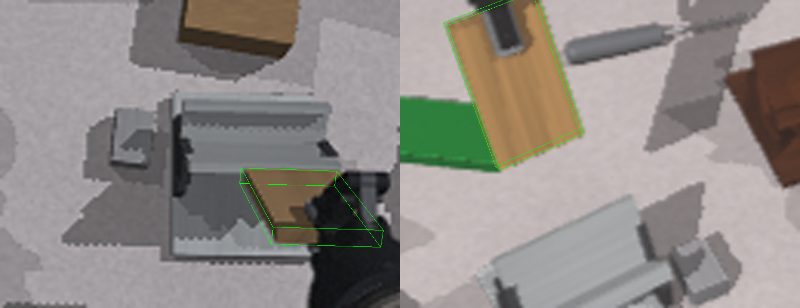

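Call:
jog_arm --dp '[[0,0,0.7],[0.1,0,1.4],[0.1,0,2.1],[0.1,0,2.8],[0.1,0,3.4]]' --angular '[[0,0,0],[0,0,-0.1],[0,0,-0.1],[0,0,-0.1],[0,0,-0.1]]' --claw '[5,5,5,5,5]'

```text
t: 10.7
eef_pos: [0.5412, -0.2046, 0.1777]
tool_rot: [0.186, 0.686, 0.68, 0.182]
contact_force: [-0.0, 0.2, -0.3]
gripper_width: 0.134
```

```bash
cat > chk.py <<'E'
from ov import *
from mv import *
from t8 import T2
import sys
T=T2(*[float(v) for v in sys.argv[1:4]]); print(get_obs()["q"].round(2)); go(T[:3,3],T[:3,:3])
if len(sys.argv)>4:
    t=read_camera("top")["pixels"];s=read_camera("scene")["pixels"]
    o=get_obs();q=o["tool_rot"];Rm=R.from_quat([q[1],q[2],q[3],q[0]]).as_matrix()
    B=(np.column_stack([Rm[:,1],Rm[:,0],-Rm[:,2]]),o["eef_pos"])
    L=box(B,-.006,.006,-.036,.036,-.085,.035); out=[]
    for n,im,c in(("top",t,(240,120,130,100,6)),("scene",s,(170,160,130,100,6))):
        a=crop(im,*c); out.append(cv2.resize(a,(400,308)))
    cv2.imwrite(sys.argv[4],np.hstack(out))
E
python3 chk.py .012 0 .1 pics/d1.png
```

```text
[ 0.13  0.21  0.25  2.23 -0.83  0.3   1.1 ]
t 10.7 p [ 0.5412 -0.2046  0.1777] w 0.1336 F [-0.   0.2 -0.3]
dp [0.02, -0.24, 1.48] ang [0.03, -0.02, 0.12] mm 38 deg 0.6
```

View pics/d1.png

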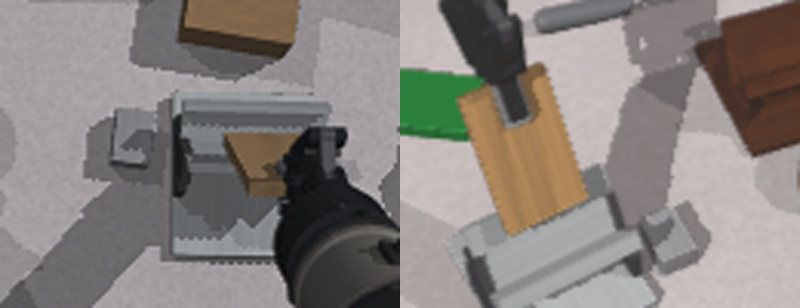

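Call:
jog_arm --dp '[[0,-0.1,0.4],[0,-0.15,0.8],[0,-0.15,1.2],[0,-0.15,1.5],[0,-0.15,1.5]]' --angular '[[0,0,0],[0,0,0],[0,0,0.1],[0,0,0.1],[0,0,0.1]]' --claw '[5,5,5,5,5]'

```text
t: 11.3
eef_pos: [0.5565, -0.205, 0.1447]
tool_rot: [0.186, 0.69, 0.675, 0.183]
contact_force: [-1.2, -0.4, -0.6]
gripper_width: 0.132
```

```bash
python3 chk.py .008 0 .086 pics/d2.png
```

```text
[ 0.23  0.29  0.13  2.22 -1.    0.23  1.25]
t 11.3 p [ 0.5565 -0.205   0.1447] w 0.1321 F [-1.2 -0.4 -0.6]
dp [0.02, -0.27, 0.59] ang [0.05, -0.01, -0.01] mm 16 deg 0.3
```

View pics/d2.png

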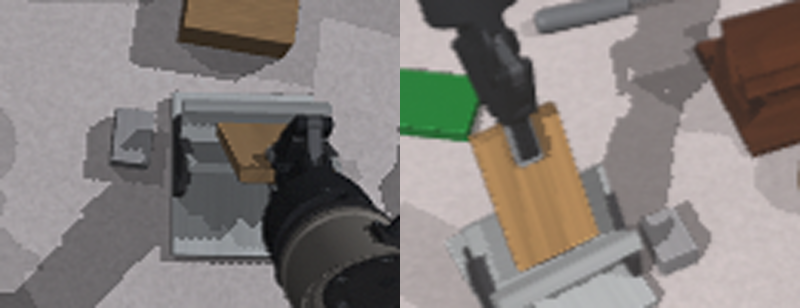

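Call:
jog_arm --dp '[[0,-0.05,0.1],[0,-0.1,0.2],[0,-0.1,0.3],[0,-0.1,0.4],[0,-0.1,0.5]]' --angular '[[0,0,0],[0,0,0],[0,0,0],[0,0,0],[0,0,0]]' --claw '[5,5,5,5,5]'

```text
t: 11.9
eef_pos: [0.5608, -0.2049, 0.133]
tool_rot: [0.186, 0.69, 0.675, 0.183]
contact_force: [0.6, 1.1, -0.5]
gripper_width: 0.134
```

```bash
python3 chk.py .006 0 .085
```

```text
[ 0.26  0.32  0.08  2.22 -1.07  0.21  1.32]
t 11.9 p [ 0.5608 -0.2049  0.133 ] w 0.1335 F [ 0.6  1.1 -0.5]
dp [0.01, -0.26, 0.14] ang [0.07, -0.0, -0.04] mm 7 deg 0.4
```

Call:
jog_arm --dp '[[0,0,0.05],[0,0,0.1],[0,0,0.13],[0,0,0.16],[0,0,0.18]]' --angular '[[0,0,0],[0,0,0],[0,0,0],[0,0,0],[0,0,0]]' --claw '[5,5,5,5,5]'

```text
t: 12.4
eef_pos: [0.5625, -0.2051, 0.1304]
tool_rot: [0.187, 0.69, 0.674, 0.184]
contact_force: [-16.3, 2.9, 22.2]
gripper_width: 0.132
```

```bash
python3 chk.py .006 0 .085
```

```text
[ 0.27  0.32  0.07  2.22 -1.1   0.2   1.35]
t 12.4 p [ 0.5625 -0.2051  0.1304] w 0.1321 F [-16.3   2.9  22.2]
dp [0.02, -0.27, 0.02] ang [0.08, -0.01, -0.04] mm 7 deg 0.5
```

Call:
jog_arm --dp '[[0,0,-0.06],[0,-0.08,-0.06],[0,-0.14,-0.06],[0,-0.2,-0.06],[0,-0.24,-0.06]]' --angular '[[0,0,0],[0,0,0],[0,0,0],[0,0,0],[0,0,0]]' --claw '[5,5,5,5,5]'

```text
t: 12.9
eef_pos: [0.5569, -0.2048, 0.1273]
tool_rot: [0.186, 0.69, 0.675, 0.183]
contact_force: [0.4, 1.3, -1.0]
gripper_width: 0.133
```

```bash
python3 chk.py .006 0 .085 pics/d3.png
```

```text
[ 0.28  0.32  0.06  2.23 -1.13  0.2   1.39]
t 12.9 p [ 0.5569 -0.2048  0.1273] w 0.1326 F [ 0.4  1.3 -1. ]
dp [0.01, -0.01, 0.02] ang [0.06, -0.0, -0.04] mm 1 deg 0.4
```

View pics/d3.png

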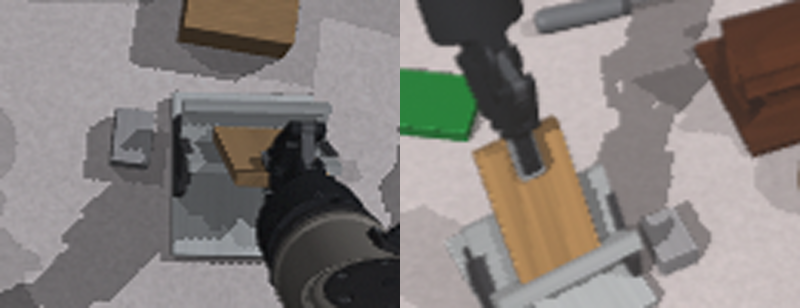

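Call:
jog_arm --dp '[[0,-0.03,0],[0,-0.06,0],[0,-0.08,0],[0,-0.1,0],[0,-0.1,0]]' --angular '[[0,0,0],[0,0,0],[0,0,0],[0,0,0],[0,0,0]]' --claw '[5,5,5,5,5]'

```text
t: 13.5
eef_pos: [0.5556, -0.2048, 0.1267]
tool_rot: [0.187, 0.69, 0.675, 0.184]
contact_force: [3.2, -0.5, -0.2]
gripper_width: 0.132
```

```bash
python3 chk.py .006 0 .085
```

```text
[ 0.29  0.32  0.06  2.23 -1.14  0.19  1.4 ]
t 13.5 p [ 0.5556 -0.2048  0.1267] w 0.1321 F [ 3.2 -0.5 -0.2]
dp [0.01, 0.04, 0.03] ang [0.08, -0.0, -0.03] mm 1 deg 0.4
```

Call:
jog_arm --dp '[[0,0,0.04],[0,0,0.04],[0,0,0.04],[0,0,0.04],[0,0,0.04]]' --angular '[[0,0,0],[0,0,0],[0,0,0],[0,0,0],[0,0,0]]' --claw '[5,13,15,18,25]' --grip_force 20

```text
t: 14.0
eef_pos: [0.555, -0.2047, 0.1251]
tool_rot: [0.186, 0.69, 0.675, 0.183]
contact_force: [1.0, 0.5, -0.6]
gripper_width: 0.291
```

```bash
python3 chk.py .006 0 .085 pics/d4.png
```

```text
[ 0.29  0.32  0.05  2.23 -1.15  0.19  1.41]
t 14.0 p [ 0.555  -0.2047  0.1251] w 0.2914 F [ 1.   0.5 -0.6]
dp [0.01, 0.1, -0.02] ang [0.06, -0.0, -0.04] mm 2 deg 0.3
```

View pics/d4.png

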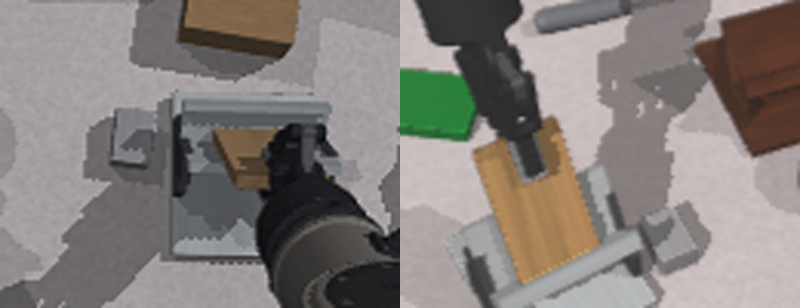

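Call:
jog_arm --dp '[[0,0.1,0],[0,0.1,0],[0,0.1,0],[0,0.1,-0.3],[0,0.1,-0.6]]' --angular '[[0,0,0],[0,0,0],[0,0,0],[0,0,0],[0,0,0]]' --claw '[35,45,45,45,45]'

```text
t: 14.6
eef_pos: [0.5497, -0.2046, 0.1395]
tool_rot: [0.186, 0.69, 0.675, 0.183]
contact_force: [0.5, -0.8, 0.0]
gripper_width: 0.525
```

Call:
jog_arm --dp '[[0,0,-0.8],[0,0,-1.6],[0,0,-2.4],[0,0,-3.2],[0,0,-4]]' --angular '[[0,0,0],[0,0,0],[0,0,0],[0,0,0],[0,0,0]]' --claw '[45,45,45,45,45]'

```text
t: 15.1
eef_pos: [0.4988, -0.2036, 0.2264]
tool_rot: [0.186, 0.69, 0.675, 0.183]
contact_force: [-0.7, 0.2, 0.5]
gripper_width: 0.528
```

Call:
jog_arm --dp '[[-1,0,-0.5],[-2,0,-1],[-3,0,-1.5],[-4,0,-2],[-5,0,-2]]' --angular '[[0,0,0],[0,0,0],[0,0,0],[0,0,0],[0,0,0]]' --claw '[45,45,45,45,45]'

```text
t: 15.6
eef_pos: [0.4711, -0.3298, 0.2707]
tool_rot: [0.188, 0.69, 0.674, 0.184]
contact_force: [0.5, 0.1, -0.6]
gripper_width: 0.523
```

Run:
```python
from ov import *
from station import *
t=read_camera("top")["pixels"];s=read_camera("scene")["pixels"]
print(get_obs()["t"],get_obs()["eef_pos"],get_obs()["contact_force"])
T=seat(*np.load("stand.npy")); D=np.load("rackf.npz");S=(D["R"],D["p"])
out=[]
for n,im,c in(("top",t,(250,120,120,90,6)),("scene",s,(170,175,120,90,6)),("top",t,(100,120,150,112,5)),("scene",s,(260,105,130,98,6))):
    a=crop(im,*c); draw(a,n,box(T,0,.012,-.036,.036,0,.12),c[0],c[1],c[4],(0,255,0)); 
    for y in D["ys"][:2]: draw(a,n,box(S,0,.012,y-.036,y+.036,0,.12),c[0],c[1],c[4],(0,255,0)) if n and c[0] in(100,260) else 0
    out.append(cv2.resize(a,(400,300)))
cv2.imwrite("pics/fin.png",np.vstack([np.hstack(out[:2]),np.hstack(out[2:])]))
```

```text
15.7 [ 0.47082444 -0.33197093  0.26971699] [ 0.09262958  0.38490142 -0.44383219]
```

View pics/fin.png

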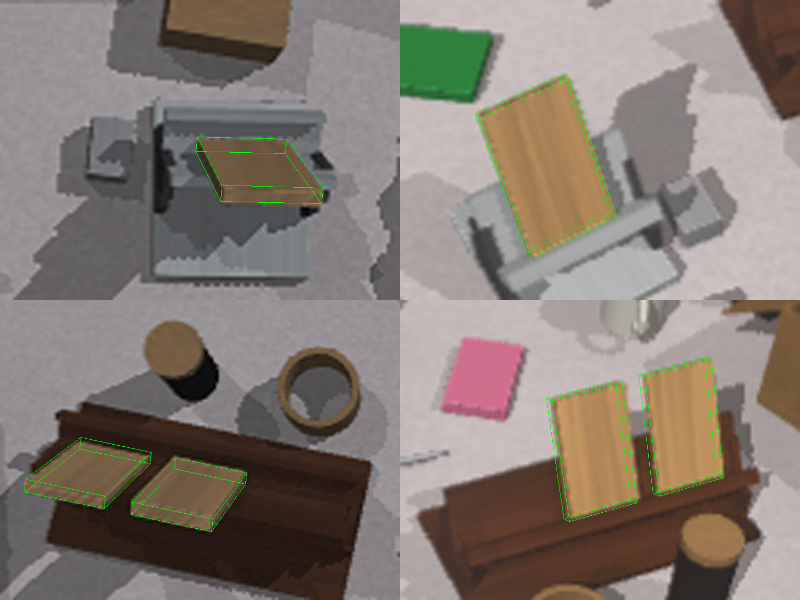

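The overlay matches: the board sits where a fully seated board should, in the middle of the stand, and the other two boards and the bystanders haven't moved.

```bash
python3 -c "
from station import *
print(hand_in())"
```

```text
the job is handed in; nothing more can be done
None
```

I moved the 12 mm board from the rack to the window stand and handed the job in at about 15.7 s. It was the one nearest the stand.

**Which board:** I pinched it at 20 N and the gripper read 11.8–12.0 mm, with a shut reading of 0.001. I did not pinch the other two. The wrist picture puts this board at about 12 mm and the middle one at about 15–17 mm, which fits.

**Placing:** The lower edge pressed the ledge at about 27 N. I backed off slightly, eased the board against the back until it read about 3 N, then opened the gripper and drew clear. The board did not visibly move when released.

**Last checks:**
- In the top and scene pictures, the outline of a correctly seated board matches the real one to about a pixel, centred lengthwise.
- The other two boards still stand in the rack where they began. The tape core, short tube, carton and steel weight look unmoved where the final pictures show them.
- The contact force on the arm is near zero, so it is touching nothing.

**What went less well:**
- My first approach ran a joint close to its limit and could not reach the board. I backed out and came in along another path, touching nothing.
- The rack lip did not match my fitted rack by up to 6 px at one end. I probably misread that edge, and the board outlines still fitted to about a pixel.

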